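# Fetch the rear grinding wheel for a ring test

## Task

Fetch the green grinding wheel from the rear groove of the storage arm for a ring test: first stand the white and the pink wheel that hang in front of it in the free places of the wooden cradle, then hang the green wheel in the groove of the rubber-sleeved peg of the test stand. Hang the spare brown wheel from the cradle in the freed rear groove, and then hang the white and the pink wheel back on the arm, each in the groove where it hung before. The wheels are brittle: let none fall or rest on the bench, and leave the tape roll, oil can and sanding block where they are.

Things in the scene. Friction and masses are not known exactly. Their poses are not given: they have to be found in the camera images.
- wheel_green: Dark green grinding wheel, a ring 100 mm across, 20 mm wide, bore 36 mm, paper discs round the bore, about 0.3 kg. Origin at its centre; own x along the bore's axis, which stays level. Grasp from above across the 20 mm width at the top of the rim, 50 mm above the centre (ring 32 mm deep from rim to bore). Starts in the rear groove of the storage arm.
- wheel_white: White grinding wheel, a ring 100 mm across, 20 mm wide, bore 36 mm, paper discs round the bore, about 0.3 kg. Origin at its centre; own x along the bore's axis, which stays level. Grasp from above across the 20 mm width at the top of the rim, 50 mm above the centre (ring 32 mm deep from rim to bore). Starts in the front or middle groove of the storage arm.
- wheel_pink: Pink grinding wheel, a ring 100 mm across, 20 mm wide, bore 36 mm, paper discs round the bore, about 0.3 kg. Origin at its centre; own x along the bore's axis, which stays level. Grasp from above across the 20 mm width at the top of the rim, 50 mm above the centre (ring 32 mm deep from rim to bore). Starts in the front or middle groove of the storage arm.
- wheel_brown: Dark brown grinding wheel, a ring 100 mm across, 20 mm wide, bore 36 mm, paper discs round the bore, about 0.3 kg. Origin at its centre; own x along the bore's axis, which stays level. Grasp from above across the 20 mm width at the top of the rim, 50 mm above the centre (ring 32 mm deep from rim to bore). Starts upright in the middle place of the cradle.
- rack: Storage arm: fixed grey stand; level 12 mm rod, axis at z 88 mm, points along own -x, to the robot. Origin on the bench below the middle groove. Grooves at x = -54 (front), 0, +54 mm (rear), 26 mm wide between 18 mm collars. A hung wheel's centre is at z 76. To take off: lift 12 mm, draw along -x past x = -112 mm (rod ends at -91). Column 30 mm square, x = 106, top 111; base 10 mm high.
- test_stand: Fixed ring-test stand: round green foot 110 mm, steel post, one level peg with black rubber sleeve, 12 mm thick, axis at z 88 mm, pointing along own -x, to the robot. Origin on the bench below its one groove (x = 0, 26 mm wide between 18 mm collars). A hung wheel's centre is at z 76. Peg ends at x = -37: bring a wheel with its centre at z 88 from beyond x = -58. Post at x = +52, top 101.
- cradle: Fixed beech cradle 190 x 94 mm with two rails along own x and upright dowels (top at 80 mm) that part three places at own x = -54, 0 and +54 mm, y = 0, each 40 mm wide between dowels. Origin on the bench below the middle place, z up. A wheel stands in a place across the rails, its axis along own x, its centre at z 73 mm.
- tape_roll: Bystander: roll of tan masking tape lying flat, 93 mm across, 19 mm high; origin at the centre of its underside.
- oiler: Bystander: red bench oil can with a thin spout, 61 mm across, 129 mm high; origin at the centre of its underside.
- sanding_block: Bystander: tan sanding block lying flat, 52 x 85 x 27 mm; origin at the centre of its underside.

How it is judged:
On the way, in this order (a step that is already met when the one before it is completed fails the run):
1. the white and the pink wheel both stand released in the cradle (x of wheel_white in the frame of cradle between -0.068 and 0.068 m and y of wheel_white in the frame of cradle between -0.012 and 0.012 m and z of wheel_white in the frame of cradle between 0.063 and 0.083 m and angle between wheel_white's own x axis and vertical between 1.31 and 1.83 rad and linear speed of each of wheel_white, wheel_pink below 0.02 m/s and contact force between the fingers and wheel_white below 0.3 N and x of wheel_pink in the frame of cradle between -0.068 and 0.068 m and y of wheel_pink in the frame of cradle between -0.012 and 0.012 m and z of wheel_pink in the frame of cradle between 0.063 and 0.083 m and angle between wheel_pink's own x axis and vertical between 1.31 and 1.83 rad and contact force between the fingers and wheel_pink below 0.3 N), for 0.2 s.
2. the green wheel hangs released in the groove of the test peg (x of wheel_green in the frame of test_stand between -0.012 and 0.012 m and y of wheel_green in the frame of test_stand between -0.012 and 0.012 m and z of wheel_green in the frame of test_stand between 0.066 and 0.086 m and angle between wheel_green's own x axis and vertical between 1.31 and 1.83 rad and linear speed of wheel_green below 0.02 m/s and contact force between the fingers and wheel_green below 0.3 N), for 0.2 s.
3. the brown wheel hangs released in the rear groove of the storage arm (x of wheel_brown in the frame of rack between 0.042 and 0.066 m and y of wheel_brown in the frame of rack between -0.012 and 0.012 m and z of wheel_brown in the frame of rack between 0.066 and 0.086 m and angle between wheel_brown's own x axis and vertical between 1.31 and 1.83 rad and linear speed of wheel_brown below 0.02 m/s and contact force between the fingers and wheel_brown below 0.3 N), for 0.2 s.
At the end, for the whole second after the job is handed in: Green hangs on the test peg and brown in the arm's rear groove (centre within 12 mm of the groove's place, 10 mm in height); white and pink hang where each hung at the start (within 12 mm); all upright (axis level within 15 degrees), released, at rest (all of step 2 and all of step 3 and distance of each of wheel_white, wheel_pink from where it was at the start of the episode below 0.012 m and angle between wheel_white's own x axis and vertical between 1.31 and 1.83 rad and linear speed of each of wheel_white, wheel_pink below 0.02 m/s and contact force between the fingers and wheel_white below 0.3 N and angle between wheel_pink's own x axis and vertical between 1.31 and 1.83 rad and contact force between the fingers and wheel_pink below 0.3 N); the robot touches nothing.
It fails at once if a wheel falls or rests on the bench (height (world z) of any of wheel_white, wheel_pink, wheel_green, wheel_brown below 0.055 m).
It fails at once if the tape roll, oil can or sanding block is pushed away (distance of any of tape_roll, oiler, sanding_block from where it was at the start of the episode above 0.03 m).
It also fails if it takes over 144 s, if anything falls off the work surface, if the arm or the gripper's body presses on something with over 40 N, if the wrist force passes 120 N, or if a joint passes its speed limit or range.

## Robot

A 6-joint arm with a two-finger parallel gripper is mounted at the origin on a cart in front of the work surface, level with it; the furniture and walls round the work are solid. World frame = base frame: x ahead of the robot, y to its left, z up, the work surface at z = 0. Lengths are in m, angles in rad, forces in N, time in s.
With the tool pointing down it reaches from about 0.3 to 0.825 m from the base axis. Payload 5.4 kg.
Tool frame: the origin (TCP) lies midway between the tips of the shut fingers; the grasp point (between the pads) lies 19 mm behind it; z points along the fingers, y is the line along which they close (so a half turn about z gives the same grasp; the last joint's range is limited). The gripper opens to 92 mm and grips with 3 to 60 N. Pads are 20 mm wide; open, the fingers measure 128 mm over their backs; the gripper's body (75 mm by 189 mm) begins 69 mm behind the grasp point.
Start: joints at [1.035, 0.158, 1.597, -0, 1.386, -0.21], TCP at [0.184, 0.545, 0.215] pointing down, gripper open.
Joint ranges: [-2.91, 2.91], [-0.94, 2.29], [0.18, 2.7], [-1.29, 4.43], [0.17, 2.64], [-3, 3]. Speed limits (rad/s): [2.57, 2.57, 3.14, 3.14, 3.14, 3.14].

## Interface

Orientations are given as a unit quaternion [x, y, z, w].
In Python, from rig import status, viewer, hand_in gives the robot as it stands.
- The arm moves only by the tool carry_out, never from a script. Its argument "motion" is a list of rows, each an object with "delta_pos": the shift along the tool's x, y, z in normalised numbers (1 is 800 mm), a list of three; "roll": the turn about the tool's z in shares of pi rad (1.0 is pi rad); "gripper": the opening, from 0 (shut) to 1 (fully open). A call has 1 to 20 rows; each row is the pose to reach, as a shift and turn from the pose commanded when the call began, along the tool's axes at that moment; what a row does not reach only later rows make up. A row lasts 1/12 s, in which the tool goes at most 41.7 mm and 7.16 degrees, less where a joint would pass 70% of its speed; a pose out of reach is approached as far as the arm can. A call with a gripper value outside its range is refused whole. The fingers move at their own pace and stop on an object; "force" is the grip in N (left out, the last holds). Time passes only in rows, so rows that repeat a pose let the fingers close. It gives the time, the measured TCP pose, the force, the opening and the grip force at its end, in the units of the state.
- status.get_state(): the state, without advancing time (a new reading comes with each control period).
- viewer.read_camera(name): name is "side" or "top"; returns (picture, depth): 384x512x3 uint8, red, green, blue; 384x512 float32, m along the optical axis (not along the pixel's ray), 0 where there is no reading.
- viewer.get_calibration(name): a dict with "fov_y" (degrees; the focal length in pixels is half the picture's height over the tangent of half this angle, whatever the lens; pixels are square), "cx", "cy" (the principal point, pixels), "eye" and "attitude" of the camera in the world. Camera axes: x right, y up, looking along -z (the intrinsics and any distortion apply to the point x, -y, -z); pixel columns grow to the right and rows downward; lengths in m; the calibration is good to about 2 mm. A picture is of the moment at which its call begins. get_calibration takes no time and is no camera call.
- hand_in(): hands the job in; it is judged then, once.
The state is a dict: "t": time; "joints": joint angles; "qvel": joint speeds; "joint_efforts": joint torques, N m; "position": TCP position; "ee_rot": TCP orientation; "ft_force": force on the tool from outside, world axes, zero at the start; "wrist_torque": the same for the moment, N m; "opening": finger opening in m; "finger_force": force on a finger pad.
Only numpy, scipy, OpenCV 4.12 (cv2) and the standard library are available. Lean on these libraries where they do the work, as an engineer would, in place of code of your own. Each camera call takes 0.05 s, during which the arm holds its last target. There are 200 camera calls.

## Working session

There is one attempt and no reset: what is moved stays moved. The work goes in short steps, Python scripts to look and compute and a tool call to move; the robot and the scene stay as the last step left them, time stands still between calls to the robot, and variables do not carry over. Pictures are saved under pics/ and viewed, at most 14 in all, crops included, and the job is handed in when it is done.

Besides the shell and the picture viewer there is one more tool, called after ">>>" as name([rows], argument=value, ...), one row to a line, values as JSON. carry_out: Moves the arm, as the interface text tells. Its arguments: {"type":"object","properties":{"motion":{"type":"array"},"force":{"type":"number"}},"required":["motion"]}

```bash
mkdir -p pics; ls; cat > h.py <<'E'
import numpy as np, cv2
from rig import status, viewer, hand_in
def grab(n,tag):
    p,d=viewer.read_camera(n); cv2.imwrite(f'pics/{tag}.png',cv2.resize(p[:,:,::-1],None,fx=1.5,fy=1.5)); np.savez(f'{tag}.npz',p=p,d=d); return p,d
E
python3 - <<'E'
from h import *
for n in('top','side'):
    print(n,viewer.get_calibration(n)); grab(n,n+'0')
print(status.get_state())
E
```

```text
pics
top {'fov_y': 47.92229605617592, 'cx': 256.6220132765359, 'cy': 194.9650400367114, 'eye': array([0.45788106, 0.01267666, 0.94737111]), 'attitude': array([-0.06418736,  0.07457117,  0.71089051, -0.69638625])}
side {'fov_y': 56.14011090134441, 'cx': 256.95827323717043, 'cy': 187.33615048043453, 'eye': array([ 0.58349095, -0.72152586,  0.56849212]), 'attitude': array([ 0.47417642, -0.01033973, -0.03823429,  0.87953849])}
{'t': 0.1, 'joints': array([ 1.03491242e+00,  1.58978259e-01,  1.59803838e+00, -1.77979843e-05,
        1.38621661e+00, -2.10109022e-01]), 'qvel': array([ 0.00237833, -0.00043585, -0.00179967,  0.0004646 ,  0.00155335,
       -0.0010814 ]), 'joint_efforts': array([ 5.20007052e-04, -3.86501420e+01, -3.22961676e+01,  7.03880028e-02,
        3.38752137e-02, -6.95750623e-05]), 'position': array([0.18377198, 0.54426965, 0.21375577]), 'ee_rot': array([ 1.62166425e-01,  9.86763081e-01, -7.67082453e-04, -2.90778125e-04]), 'ft_force': array([0.4163381 , 0.23491132, 0.05174101]), 'wrist_torque': array([ 0.01823945,  0.07366596, -0.04746947]), 'finger_force': 0.0, 'opening': 0.09206766496814911}
```

View pics/top0.png

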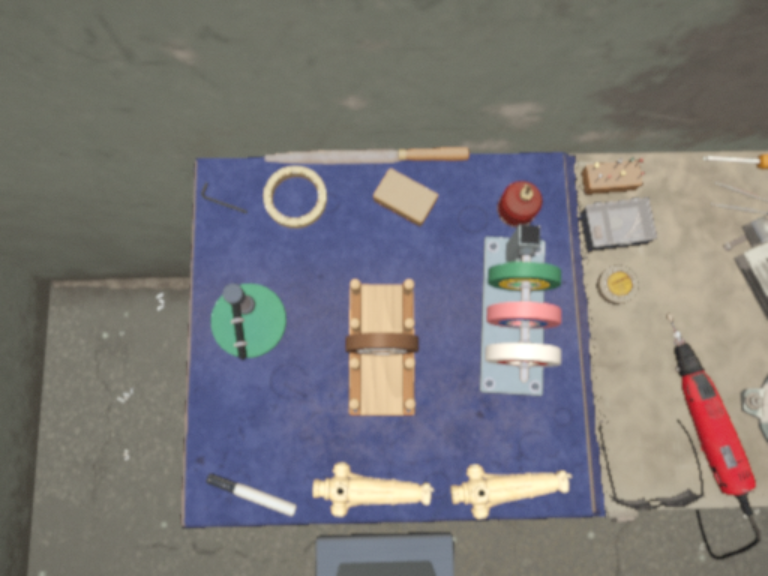

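View pics/side0.png

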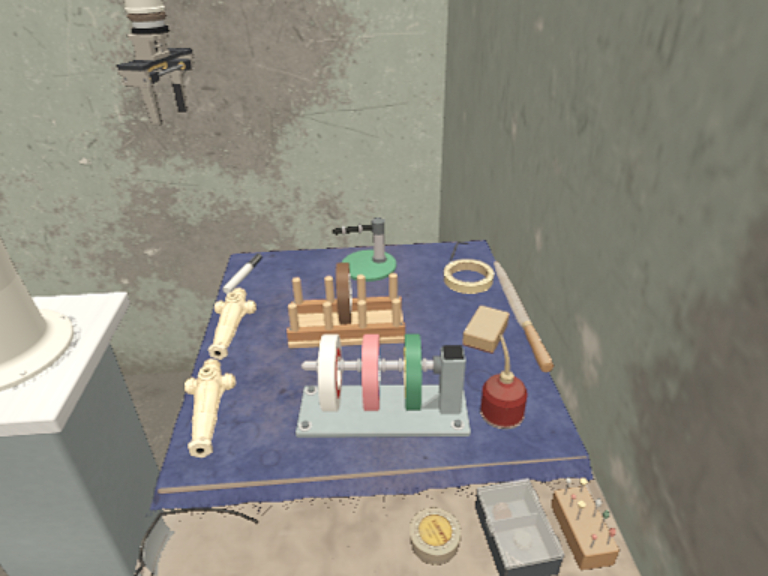

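The top view shows white in the front groove, pink in the middle and green at the rear (rows 353, 314, 276 at column ~525). The cradle with brown is at (382, 345) and the test stand at (245, 320). In the side view the oil can stands behind the arm's column. Next I measure positions from the depth images.

```bash
cat >> h.py <<'E'
from scipy.spatial.transform import Rotation as R
from scipy.optimize import least_squares
def cloud(n,d):
    c=viewer.get_calibration(n); h,w=d.shape; f=h/2/np.tan(np.radians(c['fov_y']/2))
    v,u=np.mgrid[:h,:w]; m=d>0
    P=np.stack([(u-c['cx'])/f*d,-(v-c['cy'])/f*d,-d],-1)[m]
    return R.from_quat(c['attitude']).apply(P)+c['eye']
def fitwheel(P,c0,yaw0=0.,zmin=.1,r=.065):
    c0=np.array(c0,float); q=P-c0; ca,sa=np.cos(yaw0),np.sin(yaw0)
    P=P[(P[:,2]>zmin)&(abs(ca*q[:,0]+sa*q[:,1])<.022)&(abs(-sa*q[:,0]+ca*q[:,1])<r)&(P[:,2]<c0[2]+.065)]
    def f(p):
        q=P-p[:3]; a=np.cos(p[3])*q[:,0]+np.sin(p[3])*q[:,1]; l=-np.sin(p[3])*q[:,0]+np.cos(p[3])*q[:,1]
        dx=abs(a)-.01; dr=np.hypot(l,q[:,2])-.05
        return np.where((dx>0)&(dr>0),np.hypot(np.maximum(dx,0),np.maximum(dr,0)),np.maximum(dx,dr))
    s=least_squares(f,[*c0,yaw0],loss='soft_l1',f_scale=.001)
    return s.x,len(P),np.median(abs(f(s.x)))
E
python3 - <<'E'
from h import *
np.set_printoptions(precision=4,suppress=True)
C={}
for n in('top','side'):
    z=np.load(n+'0.npz'); C[n]=cloud(n,z['d'])
    P=C[n]; s=P[(abs(P[:,0]-.4)<.2)&(abs(P[:,1])<.2)&(abs(P[:,2])<.01)]; print(n,'bench z',np.median(s[:,2]),s[:,2].std())
def px(n,u,v):
    d=np.load(n+'0.npz')['d']; m=np.zeros_like(d); m[int(v/1.5),int(u/1.5)]=d[int(v/1.5),int(u/1.5)]; return cloud(n,m)
G={}
for k,u,v in(('white',523,350),('pink',523,312),('green',524,270),('brown',382,341)):
    q=px('top',u,v)[0]; print(k,q); q[2]=.074
    for n,P in(('top',C['top']),('side',C['side']),('both',np.vstack(list(C.values())))):
        print(' ',n,*fitwheel(P,q,0,.1 if k!='brown' else .085))
for t,u,v in(('peg',236,305),('pegtip',242,355),('post',234,293),('oil',527,192),('tape',295,168),('block',405,196),('rodtip',525,381)): print(t,px('top',u,v))
E
```

```text
top bench z -0.000507491123726167 0.002672363839131884
side bench z -0.0005623025180108154 0.0028749918842728437
white [ 0.5438 -0.174   0.1269]
  top [ 0.543  -0.1847  0.0755 -0.0881] 502 0.0006946991558919452
  side [ 0.5417 -0.1858  0.0752 -0.0786] 382 0.0005548446197157879
  both [ 0.5423 -0.1851  0.0755 -0.0737] 884 0.000709576028088476
pink [ 0.5923 -0.1774  0.1252]
  top [ 0.5967 -0.1891  0.0756 -0.0784] 507 0.000574086626076109
  side [ 0.5957 -0.1903  0.0752 -0.0947] 347 0.0005149976730436726
  both [ 0.5966 -0.1896  0.0755 -0.0816] 854 0.0006364940839291948
green [ 0.6486 -0.1836  0.1222]
  top [ 0.6505 -0.1937  0.0754 -0.0775] 520 0.000578801656036413
  side [ 0.6492 -0.195   0.0751 -0.0971] 352 0.0004698413561693253
  both [ 0.6502 -0.1943  0.0754 -0.0809] 872 0.0006258313304194326
brown [0.5593 0.0051 0.1235]
  top [ 0.5621  0.0042  0.0717 -0.0246] 567 0.0006137267452978878
  side [ 0.5611  0.0033  0.0713 -0.0214] 256 0.0006404983775290807
  both [ 0.5619  0.004   0.0716 -0.0233] 823 0.0006736447355757263
peg [[0.6152 0.1979 0.0937]]
pegtip [[0.5492 0.1892 0.0907]]
post [[0.6299 0.1985 0.102 ]]
oil [[ 0.7707 -0.2047  0.0816]]
tape [[0.8374 0.1305 0.0195]]
block [[ 0.7884 -0.0361  0.0282]]
rodtip [[ 0.506  -0.1837  0.0901]]
```

```bash
python3 - <<'E'
from h import *
np.set_printoptions(precision=4,suppress=True)
for n in('top','side'):
    P=cloud(n,np.load(n+'0.npz')['d'])
    # peg: points between z .08 and .1
    q=P[(abs(P[:,2]-.09)<.010)&(P[:,0]>.53)&(P[:,0]<.612)&(abs(P[:,1]-.2)<.04)]
    mu=np.median(q,0); print(n,'peg n',len(q),'x range',np.percentile(q[:,0],[1,99]))
    pf=np.polyfit(q[:,0],q[:,1],1); print(' slope',pf[0],'y at .57,.6',np.polyval(pf,[.57,.6]), 'zmed', mu[2])
    b=np.arange(.535,.613,.004)
    for x in b:
        s=q[(q[:,0]>=x)&(q[:,0]<x+.004)]
        if len(s)>3: print('   %.3f y %.4f..%.4f zmax %.4f n%d'%(x,s[:,1].min(),s[:,1].max(),s[:,2].max(),len(s)))
    s=P[(abs(P[:,2]-.095)<.012)&(P[:,0]>.612)&(P[:,0]<.66)&(abs(P[:,1]-.2)<.04)]; print(' post',s.min(0),s.max(0),np.median(s,0))
    # dowels
    s=P[(P[:,2]>.072)&(P[:,2]<.084)&(P[:,0]>.45)&(P[:,0]<.67)&(abs(P[:,1])<.065)]
    lab=[]
    for sx in(-.081,-.027,.027,.081):
        for sy in(1,-1):
            c=np.array([.562,.004])+[sx,sy*.04]; 
            for _ in range(4):
                k=s[np.linalg.norm(s[:,:2]-c,axis=1)<.013]
                if len(k)>2: c=(k[:,:2].min(0)+k[:,:2].max(0))/2
            lab.append(c)
    lab=np.array(lab).reshape(4,2,2); print(' dowels',lab.reshape(4,4)); 
    print(' cen',lab.mean((0,1)),'mids',lab.mean(1).ravel(), 'yaw',np.arctan2(*(lab[3]-lab[0]).mean(0)[::-1]))
E
python3 -c "
import cv2;p=cv2.imread('pics/top0.png');cv2.imwrite('pics/c1.png',cv2.resize(p[270:430,200:430],None,fx=3.4,fy=3.4,interpolation=2))"
```

```text
top peg n 224 x range [0.544  0.6115]
 slope 0.14738787772296144 y at .57,.6 [0.1921 0.1965] zmed 0.0923641087779723
   0.543 y 0.1861..0.1936 zmax 0.0940 n10
   0.547 y 0.1829..0.1951 zmax 0.0944 n12
   0.551 y 0.1838..0.1956 zmax 0.0949 n15
   0.555 y 0.1854..0.1954 zmax 0.0951 n11
   0.559 y 0.1850..0.2001 zmax 0.0962 n18
   0.563 y 0.1836..0.1995 zmax 0.0969 n13
   0.567 y 0.1866..0.1979 zmax 0.0946 n11
   0.571 y 0.1878..0.1972 zmax 0.0948 n14
   0.575 y 0.1877..0.1974 zmax 0.0965 n11
   0.579 y 0.1886..0.1999 zmax 0.0943 n14
   0.583 y 0.1897..0.1997 zmax 0.0961 n12
   0.587 y 0.1904..0.2002 zmax 0.0961 n11
   0.591 y 0.1903..0.2037 zmax 0.0952 n16
   0.595 y 0.1883..0.2036 zmax 0.0967 n13
   0.599 y 0.1919..0.2021 zmax 0.0951 n13
   0.603 y 0.1928..0.2026 zmax 0.0957 n12
   0.607 y 0.1929..0.2053 zmax 0.0952 n12
   0.611 y 0.1938..0.2046 zmax 0.0940 n6
 post [0.6125 0.1888 0.0844] [0.6429 0.2153 0.1043] [0.6284 0.1999 0.0997]
 dowels [[ 0.484   0.0422  0.4824 -0.0313]
 [ 0.5374  0.0414  0.5359 -0.033 ]
 [ 0.5904  0.0407  0.5889 -0.0325]
 [ 0.6444  0.0401  0.6431 -0.0341]]
 cen
[... 597 characters left out ...]
0.579 y 0.1873..0.1936 zmax 0.0931 n8
   0.583 y 0.1889..0.1923 zmax 0.0929 n4
   0.587 y 0.1857..0.1923 zmax 0.0928 n5
   0.591 y 0.1864..0.1989 zmax 0.0954 n10
   0.595 y 0.1871..0.1975 zmax 0.0927 n5
   0.599 y 0.1896..0.1962 zmax 0.0951 n7
   0.603 y 0.1898..0.1980 zmax 0.0931 n4
   0.607 y 0.1910..0.1946 zmax 0.0935 n4
   0.611 y 0.1904..0.1948 zmax 0.0933 n4
 post [0.614  0.184  0.0832] [0.6411 0.2139 0.102 ] [0.6284 0.1926 0.0957]
 dowels [[ 0.4819  0.0404  0.4816 -0.0339]
 [ 0.5367  0.0413  0.5353 -0.0343]
 [ 0.5893  0.0396  0.5889 -0.0361]
 [ 0.6433  0.0368  0.6428 -0.0364]]
 cen [0.5625 0.0022] mids [0.4818 0.0033 0.536  0.0035 0.5891 0.0017 0.6431 0.0002] yaw -0.018947803649252862
```

View pics/c1.png

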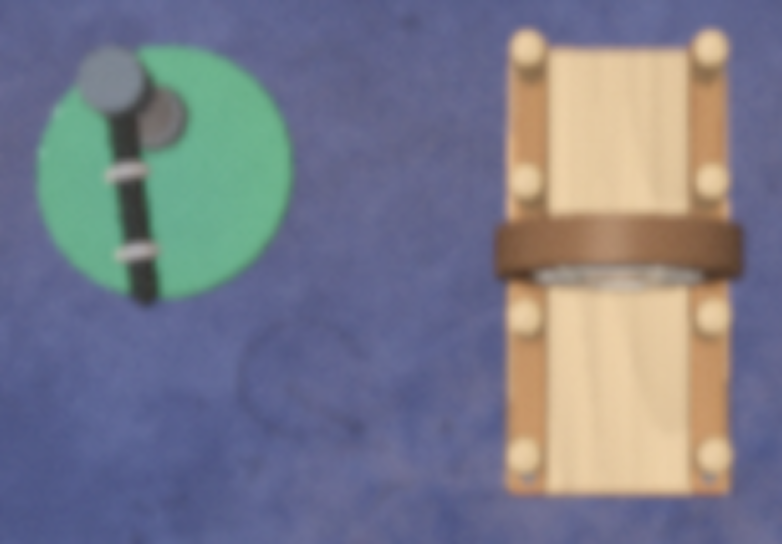

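The test peg points towards the robot. Its groove is at about (0.579, 0.193) with yaw 0.14, and the peg's far collar is at crop (125, 172) and the near one at (137, 250). The cradle is centred at (0.563, 0.0035) with yaw −0.017, and its front and rear places are free.

```bash
cat >> h.py <<'E'
RK=np.array([.5965,-.1895]);RY=-.085; CR=np.array([.563,.0035]);CY=-.017; TS=np.array([.579,.193]);TY=.14
def pt(o,yaw,s,l=0): return o+s*np.array([np.cos(yaw),np.sin(yaw)])+l*np.array([-np.sin(yaw),np.cos(yaw)])
def plan(wps):
    "wps: (name, xy, tcp z, heading) -> shifts mm from current measured pose"
    s=status.get_state(); M=R.from_quat(s['ee_rot']).as_matrix(); h0=np.arctan2(M[1,1],M[0,1])
    print('t %.2f pos %s h %.3f open %.4f ff %.1f tilt %.3f'%(s['t'],np.round(s['position'],4),h0,s['opening'],s['finger_force'],M[2,2]))
    for n,xy,z,h in wps:
        d=M.T@(np.array([*xy,z])-s['position'])*1000
        print(n,np.round(d,1),'roll %.3f'%(h0-h))
def rk(s): return pt(RK,RY,s)
def cr(s): return pt(CR,CY,s)
def ts(s): return pt(TS,TY,s)
E
python3 -c "
from h import *
plan([('above white',rk(-.054),.215,RY),('down',rk(-.054),.103,RY)])"
```

```text
t 0.10 pos [0.1838 0.5443 0.2138] h 1.245 open 0.0921 ff 0.0 tilt -1.000
above white [-5.734e+02 -5.760e+02 -5.000e-01] roll 1.330
down [-573.4 -575.8  111.5] roll 1.330
```

Units first: shifts go in shares of 800 mm and turns go in shares of pi rad. So -576 mm / 800 = -0.72, -573 mm / 800 = -0.7163, 1.33 rad / 3.1416 = 0.4234.

>>> carry_out([
  {"delta_pos":[-0.7163,-0.72,0],"roll":0.4234,"gripper":0.44},
  {"delta_pos":[-0.7163,-0.72,0],"roll":0.4234,"gripper":0.44},
  {"delta_pos":[-0.7163,-0.72,0],"roll":0.4234,"gripper":0.44},
  {"delta_pos":[-0.7163,-0.72,0],"roll":0.4234,"gripper":0.44},
  {"delta_pos":[-0.7163,-0.72,0],"roll":0.4234,"gripper":0.44},
  {"delta_pos":[-0.7163,-0.72,0],"roll":0.4234,"gripper":0.44},
  {"delta_pos":[-0.7163,-0.72,0],"roll":0.4234,"gripper":0.44},
  {"delta_pos":[-0.7163,-0.72,0],"roll":0.4234,"gripper":0.44},
  {"delta_pos":[-0.7163,-0.72,0],"roll":0.4234,"gripper":0.44},
  {"delta_pos":[-0.7163,-0.72,0],"roll":0.4234,"gripper":0.44},
  {"delta_pos":[-0.7163,-0.72,0],"roll":0.4234,"gripper":0.44},
  {"delta_pos":[-0.7163,-0.72,0],"roll":0.4234,"gripper":0.44},
  {"delta_pos":[-0.7163,-0.72,0],"roll":0.4234,"gripper":0.44},
  {"delta_pos":[-0.7163,-0.72,0],"roll":0.4234,"gripper":0.44},
  {"delta_pos":[-0.7163,-0.72,0],"roll":0.4234,"gripper":0.44},
  {"delta_pos":[-0.7163,-0.72,0],"roll":0.4234,"gripper":0.44},
  {"delta_pos":[-0.7163,-0.72,0],"roll":0.4234,"gripper":0.44},
  {"delta_pos":[-0.7163,-0.72,0],"roll":0.4234,"gripper":0.44},
  {"delta_pos":[-0.7163,-0.72,0],"roll":0.4234,"gripper":0.44},
  {"delta_pos":[-0.7163,-0.72,0],"roll":0.4234,"gripper":0.44},
])

```text
t: 1.77
position: [0.5433, -0.1885, 0.2138]
ee_rot: [0.737, 0.675, -0.0, 0.0]
ft_force: [-0.1, -0.1, -0.5]
opening: 0.0406
finger_force: 0.0
```

```bash
python3 -c "
from h import *
plan([('above white',rk(-.054),.215,RY),('down',rk(-.054),.103,RY)])"
```

```text
t 1.77 pos [ 0.5433 -0.1885  0.2138] h -0.088 open 0.0406 ff 0.0 tilt -1.000
above white [ 3.5 -0.9 -1.2] roll -0.003
down [  3.6  -0.9 110.8] roll -0.003
```

To row units: 85 mm / 800 = 0.1063, 70 mm / 800 = 0.0875.

>>> carry_out([
  {"delta_pos":[0.0038,-0.0013,0.0313],"roll":0,"gripper":0.44},
  {"delta_pos":[0.0038,-0.0013,0.0625],"roll":0,"gripper":0.44},
  {"delta_pos":[0.0038,-0.0013,0.0875],"roll":0,"gripper":0.44},
  {"delta_pos":[0.0038,-0.0013,0.1063],"roll":0,"gripper":0.44},
  {"delta_pos":[0.0038,-0.0013,0.1063],"roll":0,"gripper":0.44},
  {"delta_pos":[0.0038,-0.0013,0.1063],"roll":0,"gripper":0.44},
])

```text
t: 2.27
position: [0.541, -0.1808, 0.1287]
ee_rot: [0.737, 0.676, -0.0, -0.001]
ft_force: [0.5, -0.9, 0.9]
opening: 0.0405
finger_force: 0.0
```

```bash
python3 -c "
from h import *
grab('side','side1')
p=cv2.imread('pics/side1.png'); cv2.imwrite('pics/c2.png',cv2.resize(p[200:460,250:520],None,fx=2.2,fy=2.2,interpolation=2))
plan([('down',rk(-.054),.103,RY)])"
```

```text
t 2.32 pos [ 0.542  -0.1814  0.1301] h -0.085 open 0.0403 ff 0.0 tilt -1.000
down [-3.5  1.  27.1] roll 0.000
```

View pics/c2.png

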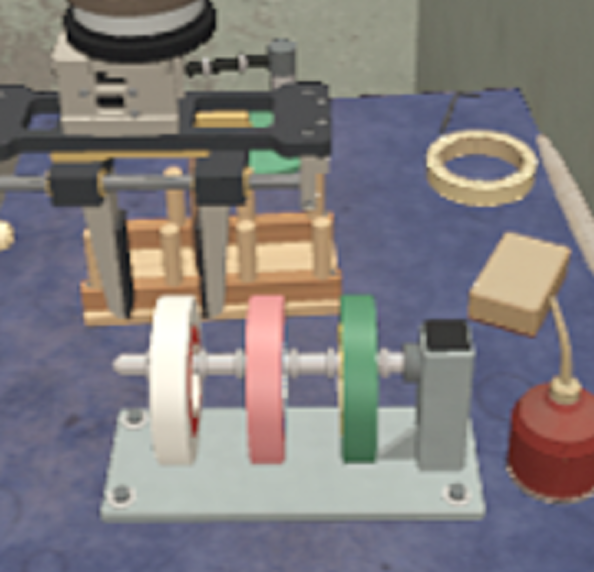

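The fingers (crop ~125 and ~210) straddle the white wheel's top (150–200). Next I go down, grip and lift.

To row units: 27 mm / 800 = 0.0338, 15 mm / 800 = 0.0188.

>>> carry_out([
  {"delta_pos":[-0.005,0.0013,0.0188],"roll":0,"gripper":0.44},
  {"delta_pos":[-0.005,0.0013,0.0338],"roll":0,"gripper":0.44},
  {"delta_pos":[-0.005,0.0013,0.0338],"roll":0,"gripper":0.44},
  {"delta_pos":[-0.005,0.0013,0.0338],"roll":0,"gripper":0.44},
  {"delta_pos":[-0.005,0.0013,0.0338],"roll":0,"gripper":0.1},
  {"delta_pos":[-0.005,0.0013,0.0338],"roll":0,"gripper":0.1},
  {"delta_pos":[-0.005,0.0013,0.0338],"roll":0,"gripper":0.1},
  {"delta_pos":[-0.005,0.0013,0.0338],"roll":0,"gripper":0.1},
  {"delta_pos":[-0.005,0.0013,0.0338],"roll":0,"gripper":0.1},
  {"delta_pos":[-0.005,0.0013,0.0338],"roll":0,"gripper":0.1},
], force=25)

```text
t: 3.15
position: [0.5428, -0.1855, 0.1033]
ee_rot: [0.736, 0.676, 0.0, 0.0]
ft_force: [-0.1, 0.1, 3.9]
opening: 0.0198
finger_force: 25.0
```

```bash
python3 -c "
from h import *
plan([('lift',rk(-.054),.115,RY),('out',rk(-.118),.115,RY),('up',rk(-.118),.22,RY),('over',cr(-.054),.22,CY),('down',cr(-.054),.10,CY)])"
```

```text
t 3.15 pos [ 0.5428 -0.1855  0.1033] h -0.085 open 0.0198 ff 25.0 tilt -1.000
lift [  0.6  -0.2 -11.7] roll 0.000
out [  0.6 -64.2 -11.7] roll 0.000
up [   0.6  -64.1 -116.7] roll 0.000
over [ 186.3  -49.7 -116.8] roll -0.068
down [186.4 -49.8   3.2] roll -0.068
```

To row units: 140 mm / 800 = 0.175, -117 mm / 800 = -0.1463, -0.068 rad / 3.1416 = -0.0216.

>>> carry_out([
  {"delta_pos":[0,0,-0.0075],"roll":0,"gripper":0.1},
  {"delta_pos":[0,0,-0.015],"roll":0,"gripper":0.1},
  {"delta_pos":[0,0,-0.015],"roll":0,"gripper":0.1},
  {"delta_pos":[0,-0.01,-0.015],"roll":0,"gripper":0.1},
  {"delta_pos":[0,-0.025,-0.015],"roll":0,"gripper":0.1},
  {"delta_pos":[0,-0.04,-0.015],"roll":0,"gripper":0.1},
  {"delta_pos":[0,-0.055,-0.015],"roll":0,"gripper":0.1},
  {"delta_pos":[0,-0.07,-0.015],"roll":0,"gripper":0.1},
  {"delta_pos":[0,-0.0813,-0.015],"roll":0,"gripper":0.1},
  {"delta_pos":[0,-0.0813,-0.015],"roll":0,"gripper":0.1},
  {"delta_pos":[0,-0.0813,-0.015],"roll":0,"gripper":0.1},
  {"delta_pos":[0,-0.0813,-0.05],"roll":0,"gripper":0.1},
  {"delta_pos":[0,-0.0813,-0.0938],"roll":0,"gripper":0.1},
  {"delta_pos":[0,-0.0813,-0.1313],"roll":0,"gripper":0.1},
  {"delta_pos":[0,-0.0813,-0.1463],"roll":0,"gripper":0.1},
  {"delta_pos":[0.025,-0.0788,-0.1463],"roll":0,"gripper":0.1},
  {"delta_pos":[0.0625,-0.0763,-0.1463],"roll":-0.0095,"gripper":0.1},
  {"delta_pos":[0.1,-0.0725,-0.1463],"roll":-0.0159,"gripper":0.1},
  {"delta_pos":[0.1375,-0.07,-0.1463],"roll":-0.0216,"gripper":0.1},
  {"delta_pos":[0.175,-0.0663,-0.1463],"roll":-0.0216,"gripper":0.1},
])

```text
t: 4.82
position: [0.5015, -0.0399, 0.2186]
ee_rot: [0.713, 0.701, -0.0, -0.0]
ft_force: [0.3, -0.8, -4.3]
opening: 0.0197
finger_force: 25.0
```

To row units: 46 mm / 800 = 0.0575, 30 mm / 800 = 0.0375.

>>> carry_out([
  {"delta_pos":[0.0375,0.0038,0],"roll":0,"gripper":0.1},
  {"delta_pos":[0.0575,0.0038,0],"roll":0,"gripper":0.1},
  {"delta_pos":[0.0575,0.0038,0],"roll":0,"gripper":0.1},
  {"delta_pos":[0.0575,0.0038,0],"roll":0,"gripper":0.1},
  {"delta_pos":[0.0575,0.0038,0],"roll":0,"gripper":0.1},
])

```text
t: 5.23
position: [0.5053, 0.004, 0.219]
ee_rot: [0.713, 0.701, -0.0, -0.0]
ft_force: [0.8, 0.4, -4.1]
opening: 0.0201
finger_force: 25.0
```

```bash
python3 -c "
from h import *
grab('side','side2');_,d=grab('top','top2')
plan([('over',cr(-.054),.22,CY),('down',cr(-.054),.10,CY)])
p=status.get_state()['position']
print(fitwheel(cloud('top',d),[p[0],p[1],p[2]-.027],CY,p[2]-.06))
"
```

```text
t 5.33 pos [0.5053 0.0036 0.2193] h -0.018 open 0.0195 ff 25.0 tilt -1.000
over [ 0.9  3.6 -0.7] roll -0.001
down [  1.    3.7 119.3] roll -0.001
(array([ 0.50534915,  0.00355584,  0.19227826, -0.017     ]), 0, np.float64(nan))
  return _methods._mean(a, axis=axis, dtype=dtype,
  ret = ret.dtype.type(ret / rcount)
```

View pics/side2.png

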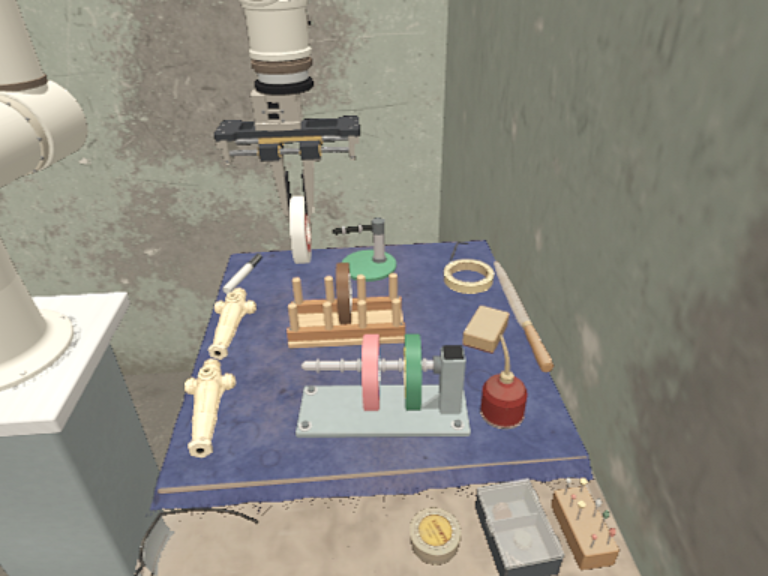

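White hangs upright in the gripper at (300, 230), above the cradle's front place. I set it down, release and rise.

To row units: 119 mm / 800 = 0.1488, 115 mm / 800 = 0.1438.

>>> carry_out([
  {"delta_pos":[0.0013,0.005,0],"roll":0,"gripper":0.1},
  {"delta_pos":[0.0013,0.005,0.0313],"roll":0,"gripper":0.1},
  {"delta_pos":[0.0013,0.005,0.0625],"roll":0,"gripper":0.1},
  {"delta_pos":[0.0013,0.005,0.0938],"roll":0,"gripper":0.1},
  {"delta_pos":[0.0013,0.005,0.1188],"roll":0,"gripper":0.1},
  {"delta_pos":[0.0013,0.005,0.135],"roll":0,"gripper":0.1},
  {"delta_pos":[0.0013,0.005,0.1438],"roll":0,"gripper":0.1},
  {"delta_pos":[0.0013,0.005,0.1488],"roll":0,"gripper":0.1},
  {"delta_pos":[0.0013,0.005,0.1488],"roll":0,"gripper":0.1},
  {"delta_pos":[0.0013,0.005,0.1488],"roll":0,"gripper":0.1},
])

```text
t: 6.17
position: [0.5102, 0.0051, 0.1016]
ee_rot: [0.713, 0.701, 0.001, 0.001]
ft_force: [0.8, -0.6, -3.3]
opening: 0.0196
finger_force: 25.0
```

```bash
python3 -c "
from h import *
plan([('down',cr(-.054),.10,CY)]); print(status.get_state()['ft_force'])"
```

```text
t 6.17 pos [0.5102 0.0051 0.1016] h -0.017 open 0.0196 ff 25.0 tilt -1.000
down [-0.7 -1.2  1.6] roll -0.000
[ 0.81444577 -0.57729067 -3.30427506]
```

To row units: -75 mm / 800 = -0.0938, -40 mm / 800 = -0.05.

>>> carry_out([
  {"delta_pos":[0,0,0.0025],"roll":0,"gripper":0.1},
  {"delta_pos":[0,0,0.0025],"roll":0,"gripper":0.1},
  {"delta_pos":[0,0,0.0025],"roll":0,"gripper":0.44},
  {"delta_pos":[0,0,0.0025],"roll":0,"gripper":0.44},
  {"delta_pos":[0,0,0.0025],"roll":0,"gripper":0.44},
  {"delta_pos":[0,0,0.0025],"roll":0,"gripper":0.44},
  {"delta_pos":[0,0,0.0025],"roll":0,"gripper":0.44},
  {"delta_pos":[0,0,-0.0125],"roll":0,"gripper":0.44},
  {"delta_pos":[0,0,-0.05],"roll":0,"gripper":0.44},
  {"delta_pos":[0,0,-0.0938],"roll":0,"gripper":0.44},
  {"delta_pos":[0,0,-0.0938],"roll":0,"gripper":0.44},
])

```text
t: 7.08
position: [0.5137, 0.0046, 0.1837]
ee_rot: [0.713, 0.701, 0.003, 0.005]
ft_force: [0.3, -0.7, 1.7]
opening: 0.0405
finger_force: 0.0
```

```bash
python3 -c "
from h import *
_,d=grab('side','side3')
plan([('over pink',rk(0),.175,RY),('down',rk(0),.103,RY)])
P=cloud('side',d)
for s in(-.054,0): print(fitwheel(P,[*cr(s),.073],CY,.085)[:2])
"
```

```text
t 7.13 pos [0.5125 0.0049 0.1808] h -0.017 open 0.0405 ff 0.0 tilt -1.000
over pink [-192.9   87.3    6.9] roll 0.068
down [-192.8   86.6   78.9] roll 0.068
(array([ 0.50939491,  0.00456368,  0.07156649, -0.02715846]), 281)
(array([ 0.56118732,  0.00334943,  0.07143116, -0.01245509]), 253)
```

To row units: -193 mm / 800 = -0.2413, -170 mm / 800 = -0.2125, 0.068 rad / 3.1416 = 0.0216.

>>> carry_out([
  {"delta_pos":[-0.0438,0.02,0.005],"roll":0.0216,"gripper":0.44},
  {"delta_pos":[-0.0875,0.04,0.005],"roll":0.0216,"gripper":0.44},
  {"delta_pos":[-0.1313,0.06,0.005],"roll":0.0216,"gripper":0.44},
  {"delta_pos":[-0.175,0.08,0.005],"roll":0.0216,"gripper":0.44},
  {"delta_pos":[-0.2125,0.0975,0.005],"roll":0.0216,"gripper":0.44},
  {"delta_pos":[-0.2413,0.1088,0.005],"roll":0.0216,"gripper":0.44},
  {"delta_pos":[-0.2413,0.1088,0.005],"roll":0.0216,"gripper":0.44},
  {"delta_pos":[-0.2413,0.1088,0.005],"roll":0.0216,"gripper":0.44},
  {"delta_pos":[-0.2413,0.1088,0.005],"roll":0.0216,"gripper":0.44},
  {"delta_pos":[-0.2413,0.1088,0.005],"roll":0.0216,"gripper":0.44},
])

```text
t: 7.97
position: [0.5925, -0.1875, 0.1713]
ee_rot: [0.736, 0.677, -0.0, -0.001]
ft_force: [0.3, 0.4, -0.3]
opening: 0.0401
finger_force: 0.0
```

```bash
python3 -c "
from h import *
plan([('down',rk(0),.103,RY)])"
```

```text
t 7.97 pos [ 0.5925 -0.1875  0.1713] h -0.084 open 0.0401 ff 0.0 tilt -1.000
down [-1.7  4.2 68.3] roll 0.001
```

To row units: 68 mm / 800 = 0.085, 60 mm / 800 = 0.075.

>>> carry_out([
  {"delta_pos":[-0.0025,0.005,0],"roll":0,"gripper":0.44},
  {"delta_pos":[-0.0025,0.005,0.0275],"roll":0,"gripper":0.44},
  {"delta_pos":[-0.0025,0.005,0.055],"roll":0,"gripper":0.44},
  {"delta_pos":[-0.0025,0.005,0.075],"roll":0,"gripper":0.44},
  {"delta_pos":[-0.0025,0.005,0.085],"roll":0,"gripper":0.44},
  {"delta_pos":[-0.0025,0.005,0.085],"roll":0,"gripper":0.44},
  {"delta_pos":[-0.0025,0.005,0.085],"roll":0,"gripper":0.44},
  {"delta_pos":[-0.0025,0.005,0.085],"roll":0,"gripper":0.1},
  {"delta_pos":[-0.0025,0.005,0.085],"roll":0,"gripper":0.1},
  {"delta_pos":[-0.0025,0.005,0.085],"roll":0,"gripper":0.1},
  {"delta_pos":[-0.0025,0.005,0.085],"roll":0,"gripper":0.1},
  {"delta_pos":[-0.0025,0.005,0.085],"roll":0,"gripper":0.1},
  {"delta_pos":[-0.0025,0.005,0.085],"roll":0,"gripper":0.1},
], force=25)

```text
t: 9.05
position: [0.5974, -0.1916, 0.1048]
ee_rot: [0.737, 0.676, 0.0, 0.001]
ft_force: [-1.1, 0.7, 5.2]
opening: 0.0202
finger_force: 24.9
```

```bash
python3 -c "
from h import *
plan([('lift',rk(0),.115,RY),('out',rk(-.118),.115,RY),('up',rk(-.118),.22,RY),('over',cr(.054),.22,CY),('down',cr(.054),.10,CY)])"
```

```text
t 9.05 pos [ 0.5974 -0.1916  0.1048] h -0.085 open 0.0202 ff 24.9 tilt -1.000
lift [  2.   -1.1 -10.2] roll -0.000
out [   2.  -119.1  -10.4] roll -0.000
up [   1.9 -118.9 -115.4] roll -0.000
over [ 195.1    3.2 -115.4] roll -0.068
down [195.2   3.    4.6] roll -0.068
```

To row units: -120 mm / 800 = -0.15, -116 mm / 800 = -0.145.

>>> carry_out([
  {"delta_pos":[0,0,-0.0075],"roll":0,"gripper":0.1},
  {"delta_pos":[0,0,-0.015],"roll":0,"gripper":0.1},
  {"delta_pos":[0,0,-0.015],"roll":0,"gripper":0.1},
  {"delta_pos":[0,-0.0125,-0.015],"roll":0,"gripper":0.1},
  {"delta_pos":[0,-0.03,-0.015],"roll":0,"gripper":0.1},
  {"delta_pos":[0,-0.0475,-0.015],"roll":0,"gripper":0.1},
  {"delta_pos":[0,-0.065,-0.015],"roll":0,"gripper":0.1},
  {"delta_pos":[0,-0.0825,-0.015],"roll":0,"gripper":0.1},
  {"delta_pos":[0,-0.1,-0.015],"roll":0,"gripper":0.1},
  {"delta_pos":[0,-0.1175,-0.015],"roll":0,"gripper":0.1},
  {"delta_pos":[0,-0.135,-0.015],"roll":0,"gripper":0.1},
  {"delta_pos":[0,-0.15,-0.015],"roll":0,"gripper":0.1},
  {"delta_pos":[0,-0.15,-0.015],"roll":0,"gripper":0.1},
  {"delta_pos":[0,-0.15,-0.015],"roll":0,"gripper":0.1},
  {"delta_pos":[0,-0.15,-0.05],"roll":0,"gripper":0.1},
  {"delta_pos":[0,-0.15,-0.0938],"roll":0,"gripper":0.1},
  {"delta_pos":[0,-0.15,-0.1313],"roll":0,"gripper":0.1},
  {"delta_pos":[0,-0.15,-0.145],"roll":0,"gripper":0.1},
  {"delta_pos":[0,-0.15,-0.145],"roll":0,"gripper":0.1},
])

```text
t: 10.63
position: [0.4797, -0.1824, 0.223]
ee_rot: [0.736, 0.677, 0.001, 0.004]
ft_force: [0.8, -0.3, -3.2]
opening: 0.0198
finger_force: 25.0
```

```bash
python3 -c "
from h import *
plan([('over',cr(.054),.22,CY),('down',cr(.054),.10,CY)])"
```

```text
t 10.63 pos [ 0.4797 -0.1824  0.223 ] h -0.085 open 0.0198 ff 25.0 tilt -1.000
over [195.9 121.1   3.1] roll -0.068
down [196.4 120.3 123.1] roll -0.068
```

To row units: 196 mm / 800 = 0.245, 121 mm / 800 = 0.1513, -0.068 rad / 3.1416 = -0.0216.

>>> carry_out([
  {"delta_pos":[0.0375,0.0225,0],"roll":-0.0095,"gripper":0.1},
  {"delta_pos":[0.075,0.0463,0],"roll":-0.0191,"gripper":0.1},
  {"delta_pos":[0.1125,0.07,0],"roll":-0.0216,"gripper":0.1},
  {"delta_pos":[0.15,0.0925,0],"roll":-0.0216,"gripper":0.1},
  {"delta_pos":[0.1875,0.1163,0],"roll":-0.0216,"gripper":0.1},
  {"delta_pos":[0.225,0.1388,0],"roll":-0.0216,"gripper":0.1},
  {"delta_pos":[0.245,0.1513,0],"roll":-0.0216,"gripper":0.1},
  {"delta_pos":[0.245,0.1513,0],"roll":-0.0216,"gripper":0.1},
  {"delta_pos":[0.245,0.1513,0],"roll":-0.0216,"gripper":0.1},
  {"delta_pos":[0.245,0.1513,0],"roll":-0.0216,"gripper":0.1},
  {"delta_pos":[0.245,0.1513,0],"roll":-0.0216,"gripper":0.1},
])

```text
t: 11.55
position: [0.6136, 0.003, 0.2184]
ee_rot: [0.714, 0.701, -0.001, -0.001]
ft_force: [-1.4, -0.7, -3.2]
opening: 0.0195
finger_force: 25.0
```

```bash
python3 -c "
from h import *
plan([('down',cr(.054),.10,CY)])"
```

```text
t 11.55 pos [0.6136 0.003  0.2184] h -0.018 open 0.0195 ff 25.0 tilt -1.000
down [ -0.4   3.6 118.3] roll -0.001
```

To row units: 117 mm / 800 = 0.1463, 113 mm / 800 = 0.1413.

>>> carry_out([
  {"delta_pos":[0,0.0038,0],"roll":0,"gripper":0.1},
  {"delta_pos":[0,0.0038,0.0313],"roll":0,"gripper":0.1},
  {"delta_pos":[0,0.0038,0.0625],"roll":0,"gripper":0.1},
  {"delta_pos":[0,0.0038,0.0938],"roll":0,"gripper":0.1},
  {"delta_pos":[0,0.0038,0.1188],"roll":0,"gripper":0.1},
  {"delta_pos":[0,0.0038,0.1338],"roll":0,"gripper":0.1},
  {"delta_pos":[0,0.0038,0.1413],"roll":0,"gripper":0.1},
  {"delta_pos":[0,0.0038,0.1463],"roll":0,"gripper":0.1},
  {"delta_pos":[0,0.0038,0.1463],"roll":0,"gripper":0.1},
  {"delta_pos":[0,0.0038,0.1463],"roll":0,"gripper":0.1},
])

```text
t: 12.38
position: [0.6185, 0.0036, 0.104]
ee_rot: [0.713, 0.701, 0.001, 0.001]
ft_force: [0.6, -0.3, -3.4]
opening: 0.0202
finger_force: 25.0
```

```bash
python3 -c "
from h import *
plan([('down',cr(.054),.10,CY)]); print(status.get_state()['ft_force'])"
```

```text
t 12.38 pos [0.6185 0.0036 0.104 ] h -0.017 open 0.0202 ff 25.0 tilt -1.000
down [-1.  -1.5  4. ] roll -0.000
[ 0.63071704 -0.25017749 -3.38003306]
```

To row units: -75 mm / 800 = -0.0938, -40 mm / 800 = -0.05.

>>> carry_out([
  {"delta_pos":[0,-0.0013,0.0025],"roll":0,"gripper":0.1},
  {"delta_pos":[0,-0.0013,0.0038],"roll":0,"gripper":0.1},
  {"delta_pos":[0,-0.0013,0.0038],"roll":0,"gripper":0.1},
  {"delta_pos":[0,-0.0013,0.0038],"roll":0,"gripper":0.44},
  {"delta_pos":[0,-0.0013,0.0038],"roll":0,"gripper":0.44},
  {"delta_pos":[0,-0.0013,0.0038],"roll":0,"gripper":0.44},
  {"delta_pos":[0,-0.0013,0.0038],"roll":0,"gripper":0.44},
  {"delta_pos":[0,-0.0013,0.0038],"roll":0,"gripper":0.44},
  {"delta_pos":[0,-0.0013,-0.0125],"roll":0,"gripper":0.44},
  {"delta_pos":[0,-0.0013,-0.05],"roll":0,"gripper":0.44},
  {"delta_pos":[0,-0.0013,-0.0938],"roll":0,"gripper":0.44},
  {"delta_pos":[0,-0.0013,-0.0938],"roll":0,"gripper":0.44},
])

```text
t: 13.38
position: [0.6209, 0.0032, 0.1867]
ee_rot: [0.713, 0.701, 0.004, 0.006]
ft_force: [1.8, -0.3, 1.5]
opening: 0.0403
finger_force: 0.0
```

```bash
python3 -c "
from h import *
_,d=grab('side','side4')
plan([('over green',rk(.054),.175,RY),('down',rk(.054),.103,RY)])
P=cloud('side',d)
for s in(-.054,0,.054): print(fitwheel(P,[*cr(s),.073],CY,.085)[:2])
print(fitwheel(P,[*rk(.054),.076],RY,.1)[:2])
"
```

```text
t 13.43 pos [0.6198 0.0034 0.1837] h -0.017 open 0.0405 ff 0.0 tilt -1.000
over green [-196.9   33.8    9.4] roll 0.068
down [-196.8   33.1   81.4] roll 0.068
(array([ 0.50946979,  0.00434951,  0.07135669, -0.01345831]), 279)
(array([ 0.56134612,  0.00304814,  0.07140926, -0.012526  ]), 254)
(array([ 0.61699929,  0.00216475,  0.07150527, -0.03992022]), 252)
(array([ 0.64909344, -0.19497446,  0.0752605 , -0.07743987]), 351)
```

To row units: -197 mm / 800 = -0.2463, -175 mm / 800 = -0.2188, 0.068 rad / 3.1416 = 0.0216.

>>> carry_out([
  {"delta_pos":[-0.0438,0.0075,0.005],"roll":0.0216,"gripper":0.36},
  {"delta_pos":[-0.0875,0.015,0.005],"roll":0.0216,"gripper":0.36},
  {"delta_pos":[-0.1313,0.0225,0.005],"roll":0.0216,"gripper":0.36},
  {"delta_pos":[-0.175,0.03,0.005],"roll":0.0216,"gripper":0.36},
  {"delta_pos":[-0.2188,0.0375,0.005],"roll":0.0216,"gripper":0.36},
  {"delta_pos":[-0.2463,0.0413,0.005],"roll":0.0216,"gripper":0.36},
  {"delta_pos":[-0.2463,0.0413,0.005],"roll":0.0216,"gripper":0.36},
  {"delta_pos":[-0.2463,0.0413,0.005],"roll":0.0216,"gripper":0.36},
  {"delta_pos":[-0.2463,0.0413,0.005],"roll":0.0216,"gripper":0.36},
  {"delta_pos":[-0.2463,0.0413,0.005],"roll":0.0216,"gripper":0.36},
  {"delta_pos":[-0.2463,0.0413,0.005],"roll":0.0216,"gripper":0.36},
])

```text
t: 14.35
position: [0.6461, -0.1921, 0.1736]
ee_rot: [0.736, 0.677, 0.0, -0.0]
ft_force: [-0.3, 0.5, -0.1]
opening: 0.033
finger_force: 0.0
```

```bash
python3 -c "
from h import *
plan([('down',rk(.0535),.107,RY)])"
```

```text
t 14.35 pos [ 0.6461 -0.1921  0.1736] h -0.083 open 0.0330 ff 0.0 tilt -1.000
down [-1.6  3.8 66.6] roll 0.002
```

To row units: 38 mm / 800 = 0.0475, 30 mm / 800 = 0.0375.

>>> carry_out([
  {"delta_pos":[-0.0025,0.005,0],"roll":0,"gripper":0.36},
  {"delta_pos":[-0.0025,0.005,0.0188],"roll":0,"gripper":0.36},
  {"delta_pos":[-0.0025,0.005,0.0375],"roll":0,"gripper":0.36},
  {"delta_pos":[-0.0025,0.005,0.0475],"roll":0,"gripper":0.36},
  {"delta_pos":[-0.0025,0.005,0.0475],"roll":0,"gripper":0.36},
  {"delta_pos":[-0.0025,0.005,0.0475],"roll":0,"gripper":0.36},
  {"delta_pos":[-0.0025,0.005,0.0475],"roll":0,"gripper":0.36},
])

```text
t: 14.93
position: [0.6506, -0.1961, 0.1366]
ee_rot: [0.736, 0.677, 0.0, 0.001]
ft_force: [0.4, 0.1, 0.4]
opening: 0.033
finger_force: 0.0
```

```bash
python3 -c "
from h import *
grab('side','side5'); p=cv2.imread('pics/side5.png'); cv2.imwrite('pics/c3.png',cv2.resize(p[200:460,330:540],None,fx=2.2,fy=2.2,interpolation=2))
plan([('down',rk(.0535),.107,RY)])"
```

```text
t 14.98 pos [ 0.6507 -0.1962  0.1369] h -0.085 open 0.0329 ff 0.0 tilt -1.000
down [ 2.1 -1.1 29.9] roll 0.000
```

View pics/c3.png

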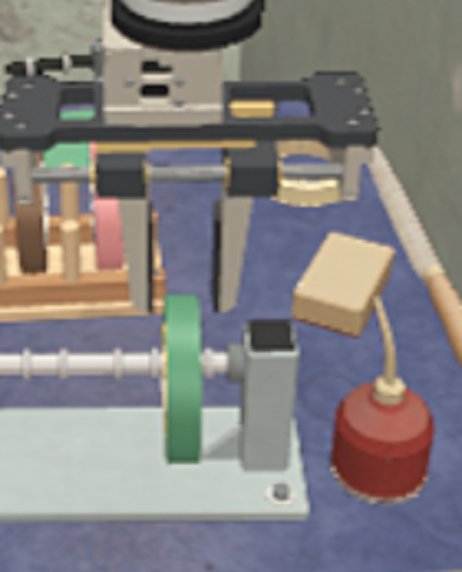

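The tapered finger tips (crop 150 and 220) are centred over green (167–200), and the right finger is clear of the column (245). I go down and grip.

To row units: 30 mm / 800 = 0.0375, 24 mm / 800 = 0.03.

>>> carry_out([
  {"delta_pos":[0.0025,-0.0013,0.015],"roll":0,"gripper":0.36},
  {"delta_pos":[0.0025,-0.0013,0.03],"roll":0,"gripper":0.36},
  {"delta_pos":[0.0025,-0.0013,0.0375],"roll":0,"gripper":0.36},
  {"delta_pos":[0.0025,-0.0013,0.0375],"roll":0,"gripper":0.36},
  {"delta_pos":[0.0025,-0.0013,0.0375],"roll":0,"gripper":0.36},
  {"delta_pos":[0.0025,-0.0013,0.0375],"roll":0,"gripper":0.1},
  {"delta_pos":[0.0025,-0.0013,0.0375],"roll":0,"gripper":0.1},
  {"delta_pos":[0.0025,-0.0013,0.0375],"roll":0,"gripper":0.1},
  {"delta_pos":[0.0025,-0.0013,0.0375],"roll":0,"gripper":0.1},
  {"delta_pos":[0.0025,-0.0013,0.0375],"roll":0,"gripper":0.1},
], force=28)

```text
t: 15.82
position: [0.6497, -0.1942, 0.1063]
ee_rot: [0.737, 0.676, 0.0, 0.001]
ft_force: [0.2, 0.0, 0.6]
opening: 0.0199
finger_force: 27.9
```

```bash
python3 -c "
from h import *
plan([('lift',rk(.054),.119,RY),('out',rk(-.118),.119,RY),('up',rk(-.118),.22,RY)])"
```

```text
t 15.82 pos [ 0.6497 -0.1942  0.1063] h -0.085 open 0.0199 ff 27.9 tilt -1.000
lift [  0.1   0.6 -12.7] roll -0.000
out [ 1.000e-01 -1.714e+02 -1.290e+01] roll -0.000
up [ 1.000e-01 -1.712e+02 -1.139e+02] roll -0.000
```

To row units: -172 mm / 800 = -0.215, -164 mm / 800 = -0.205.

>>> carry_out([
  {"delta_pos":[0,0,-0.0075],"roll":0,"gripper":0.1},
  {"delta_pos":[0,0,-0.015],"roll":0,"gripper":0.1},
  {"delta_pos":[0,0,-0.015],"roll":0,"gripper":0.1},
  {"delta_pos":[0,-0.0125,-0.015],"roll":0,"gripper":0.1},
  {"delta_pos":[0,-0.03,-0.015],"roll":0,"gripper":0.1},
  {"delta_pos":[0,-0.0475,-0.015],"roll":0,"gripper":0.1},
  {"delta_pos":[0,-0.065,-0.015],"roll":0,"gripper":0.1},
  {"delta_pos":[0,-0.0825,-0.015],"roll":0,"gripper":0.1},
  {"delta_pos":[0,-0.1,-0.015],"roll":0,"gripper":0.1},
  {"delta_pos":[0,-0.1175,-0.015],"roll":0,"gripper":0.1},
  {"delta_pos":[0,-0.135,-0.015],"roll":0,"gripper":0.1},
  {"delta_pos":[0,-0.1525,-0.015],"roll":0,"gripper":0.1},
  {"delta_pos":[0,-0.17,-0.015],"roll":0,"gripper":0.1},
  {"delta_pos":[0,-0.1875,-0.015],"roll":0,"gripper":0.1},
  {"delta_pos":[0,-0.205,-0.015],"roll":0,"gripper":0.1},
  {"delta_pos":[0,-0.215,-0.015],"roll":0,"gripper":0.1},
  {"delta_pos":[0,-0.215,-0.015],"roll":0,"gripper":0.1},
  {"delta_pos":[0,-0.215,-0.015],"roll":0,"gripper":0.1},
  {"delta_pos":[0,-0.215,-0.0625],"roll":0,"gripper":0.1},
  {"delta_pos":[0,-0.215,-0.1063],"roll":0,"gripper":0.1},
])

```text
t: 17.48
position: [0.4769, -0.1784, 0.1897]
ee_rot: [0.736, 0.676, -0.0, -0.002]
ft_force: [1.7, -1.2, -2.2]
opening: 0.0197
finger_force: 28.0
```

```bash
python3 -c "
from h import *
plan([('up',rk(-.118),.225,RY),('mid',[.47,.0],.225,0),('front of peg',ts(-.075),.225,TY),('dn',ts(-.075),.1185,TY)])"
```

```text
t 17.48 pos [ 0.4769 -0.1784  0.1897] h -0.085 open 0.0197 ff 28.0 tilt -1.000
up [ -0.8   2.  -35.3] roll 0.000
mid [177.2 -22.1 -34.8] roll -0.085
front of peg [362.1  -3.  -34.4] roll -0.225
dn [361.8  -2.6  72.1] roll -0.225
```

To row units: 362 mm / 800 = 0.4525, 350 mm / 800 = 0.4375, -0.225 rad / 3.1416 = -0.0716.

>>> carry_out([
  {"delta_pos":[0,0,-0.025],"roll":0,"gripper":0.1},
  {"delta_pos":[0,0,-0.0463],"roll":0,"gripper":0.1},
  {"delta_pos":[0.0313,-0.005,-0.0463],"roll":-0.0095,"gripper":0.1},
  {"delta_pos":[0.0688,-0.01,-0.0463],"roll":-0.0159,"gripper":0.1},
  {"delta_pos":[0.1063,-0.015,-0.0463],"roll":-0.0223,"gripper":0.1},
  {"delta_pos":[0.1438,-0.0188,-0.0463],"roll":-0.0286,"gripper":0.1},
  {"delta_pos":[0.1813,-0.0225,-0.0463],"roll":-0.035,"gripper":0.1},
  {"delta_pos":[0.2188,-0.025,-0.0463],"roll":-0.0414,"gripper":0.1},
  {"delta_pos":[0.2563,-0.025,-0.0463],"roll":-0.0477,"gripper":0.1},
  {"delta_pos":[0.2938,-0.0225,-0.0463],"roll":-0.0541,"gripper":0.1},
  {"delta_pos":[0.3313,-0.0175,-0.0463],"roll":-0.0605,"gripper":0.1},
  {"delta_pos":[0.3688,-0.0125,-0.0463],"roll":-0.0668,"gripper":0.1},
  {"delta_pos":[0.4063,-0.0075,-0.0463],"roll":-0.0716,"gripper":0.1},
  {"delta_pos":[0.4375,-0.0038,-0.0463],"roll":-0.0716,"gripper":0.1},
  {"delta_pos":[0.4525,-0.0038,-0.0463],"roll":-0.0716,"gripper":0.1},
  {"delta_pos":[0.4525,-0.0038,-0.0463],"roll":-0.0716,"gripper":0.1},
  {"delta_pos":[0.4525,-0.0038,-0.0463],"roll":-0.0716,"gripper":0.1},
  {"delta_pos":[0.4525,-0.0038,-0.0463],"roll":-0.0716,"gripper":0.1},
  {"delta_pos":[0.4525,-0.0038,-0.0463],"roll":-0.0716,"gripper":0.1},
])

```text
t: 19.07
position: [0.5056, 0.1806, 0.2276]
ee_rot: [0.656, 0.754, -0.0, 0.0]
ft_force: [-0.3, 0.2, -3.0]
opening: 0.0196
finger_force: 28.0
```

```bash
python3 -c "
from h import *
plan([('dn',ts(-.075),.1185,TY)])"
```

```text
t 19.07 pos [0.5056 0.1806 0.2276] h 0.139 open 0.0196 ff 28.0 tilt -1.000
dn [  2.1  -0.6 109.1] roll -0.001
```

To row units: 109 mm / 800 = 0.1363, 95 mm / 800 = 0.1188.

>>> carry_out([
  {"delta_pos":[0.0025,-0.0013,0.0313],"roll":0,"gripper":0.1},
  {"delta_pos":[0.0025,-0.0013,0.0625],"roll":0,"gripper":0.1},
  {"delta_pos":[0.0025,-0.0013,0.0938],"roll":0,"gripper":0.1},
  {"delta_pos":[0.0025,-0.0013,0.1188],"roll":0,"gripper":0.1},
  {"delta_pos":[0.0025,-0.0013,0.1363],"roll":0,"gripper":0.1},
  {"delta_pos":[0.0025,-0.0013,0.1363],"roll":0,"gripper":0.1},
  {"delta_pos":[0.0025,-0.0013,0.1363],"roll":0,"gripper":0.1},
  {"delta_pos":[0.0025,-0.0013,0.1363],"roll":0,"gripper":0.1},
  {"delta_pos":[0.0025,-0.0013,0.1363],"roll":0,"gripper":0.1},
])

```text
t: 19.82
position: [0.5056, 0.1833, 0.1204]
ee_rot: [0.656, 0.755, 0.001, 0.001]
ft_force: [-0.5, 0.5, -3.0]
opening: 0.0198
finger_force: 28.0
```

```bash
python3 -c "
from h import *
_,d=grab('side','side6');_,d2=grab('top','top6'); p=cv2.imread('pics/side6.png'); cv2.imwrite('pics/c4.png',cv2.resize(p[170:330,250:430],None,fx=3,fy=3,interpolation=2))
plan([('here',ts(-.075),.1185,TY),('in',ts(0),.1185,TY),('dn',ts(0),.1065,TY)])
p=status.get_state()['position']
for P in(cloud('side',d),cloud('top',d2)): print(fitwheel(P,[p[0],p[1],p[2]-.0305],TY,.05)[:2])
"
```

```text
t 19.92 pos [0.5052 0.1835 0.1201] h 0.140 open 0.0197 ff 28.0 tilt -1.000
here [-0.9 -0.6  1.5] roll -0.000
in [-0.9 74.4  1.7] roll -0.000
dn [-0.9 74.3 13.7] roll -0.000
(array([0.50453121, 0.18248901, 0.09018818, 0.12914283]), 388)
(array([0.50502284, 0.18342228, 0.08944107, 0.14701971]), 308)
```

View pics/c4.png

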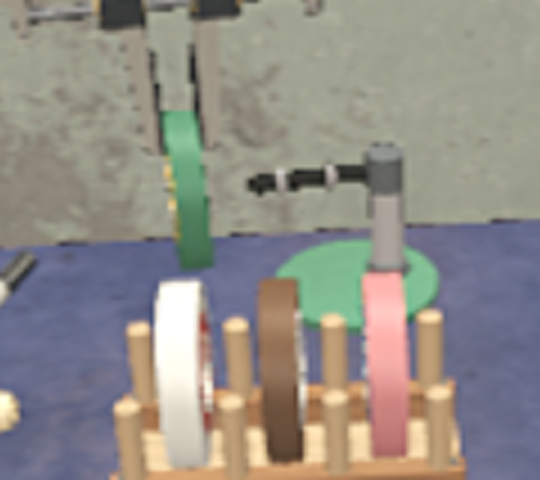

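The picture shows green in front of the peg at crop (188, 190), with the peg at (250–340, 180). Its fitted centre lies on the peg's line, about 1.5 mm high. I slide it on.

To row units: 74 mm / 800 = 0.0925, 68 mm / 800 = 0.085.

>>> carry_out([
  {"delta_pos":[-0.0013,0,0.0025],"roll":0,"gripper":0.1},
  {"delta_pos":[-0.0013,0.0125,0.0025],"roll":0,"gripper":0.1},
  {"delta_pos":[-0.0013,0.0275,0.0025],"roll":0,"gripper":0.1},
  {"delta_pos":[-0.0013,0.0425,0.0025],"roll":0,"gripper":0.1},
  {"delta_pos":[-0.0013,0.0575,0.0025],"roll":0,"gripper":0.1},
  {"delta_pos":[-0.0013,0.0725,0.0025],"roll":0,"gripper":0.1},
  {"delta_pos":[-0.0013,0.085,0.0025],"roll":0,"gripper":0.1},
  {"delta_pos":[-0.0013,0.0925,0.0025],"roll":0,"gripper":0.1},
  {"delta_pos":[-0.0013,0.0925,0.0025],"roll":0,"gripper":0.1},
  {"delta_pos":[-0.0013,0.0925,0.0025],"roll":0,"gripper":0.1},
  {"delta_pos":[-0.0013,0.0925,0.0025],"roll":0,"gripper":0.1},
  {"delta_pos":[-0.0013,0.0925,0.0025],"roll":0,"gripper":0.1},
])

```text
t: 20.92
position: [0.577, 0.1928, 0.1165]
ee_rot: [0.656, 0.755, -0.0, -0.0]
ft_force: [-0.1, 0.4, -2.7]
opening: 0.0198
finger_force: 28.0
```

```bash
python3 -c "
from h import *
_,d=grab('side','side7');_,d2=grab('top','top7'); p=cv2.imread('pics/side7.png'); cv2.imwrite('pics/c5.png',cv2.resize(p[170:330,250:430],None,fx=3,fy=3,interpolation=2))
plan([('here',ts(0),.1185,TY),('dn',ts(0),.1065,TY)]); print(status.get_state()['ft_force'])
p=status.get_state()['position']
for P in(cloud('side',d),cloud('top',d2)): print(fitwheel(P,[p[0],p[1],p[2]-.0305],TY,.105)[:2])
"
```

```text
t 21.02 pos [0.5772 0.1929 0.1166] h 0.140 open 0.0197 ff 28.0 tilt -1.000
here [-0.1  1.8 -1.9] roll 0.000
dn [-0.1  1.8 10.1] roll 0.000
[-0.36996258  0.44042661 -2.27322482]
(array([0.57566258, 0.19278673, 0.0869669 , 0.1389627 ]), 254)
(array([0.5772612 , 0.19288829, 0.08593912, 0.1347712 ]), 218)
```

View pics/c5.png

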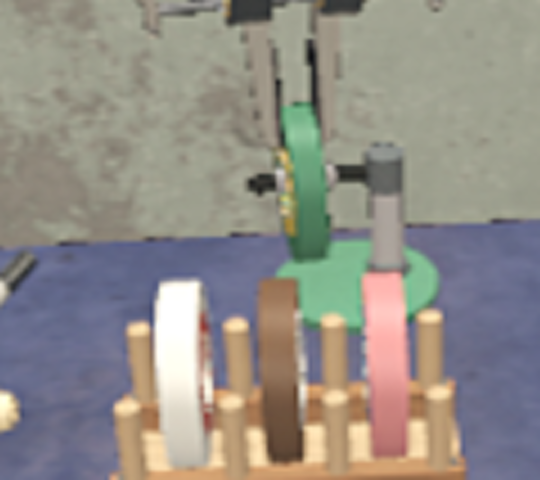

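Green is on the peg between the collars, seen at crop 281 and 331. I lower it and release.

To row units: 10 mm / 800 = 0.0125, 9 mm / 800 = 0.0113.

>>> carry_out([
  {"delta_pos":[0,0.0013,0.0038],"roll":0,"gripper":0.1},
  {"delta_pos":[0,0.0013,0.0075],"roll":0,"gripper":0.1},
  {"delta_pos":[0,0.0013,0.0113],"roll":0,"gripper":0.1},
  {"delta_pos":[0,0.0013,0.0125],"roll":0,"gripper":0.1},
  {"delta_pos":[0,0.0013,0.0125],"roll":0,"gripper":0.1},
  {"delta_pos":[0,0.0013,0.0125],"roll":0,"gripper":0.1},
])

```text
t: 21.52
position: [0.5786, 0.193, 0.1064]
ee_rot: [0.656, 0.755, -0.0, -0.0]
ft_force: [-0.0, 1.0, -3.7]
opening: 0.0198
finger_force: 28.0
```

```bash
python3 -c "
from h import *
_,d2=grab('top','top8')
plan([('dn',ts(0),.1065,TY)]); print(status.get_state()['ft_force'])
p=status.get_state()['position']
for P in(cloud('top',d2),): print(fitwheel(P,[p[0],p[1],p[2]-.0305],TY,.1)[:2])
"
```

```text
t 21.57 pos [0.5786 0.193  0.1064] h 0.140 open 0.0195 ff 28.0 tilt -1.000
dn [-0.   0.4 -0.1] roll -0.000
[-0.39693217  0.53105179 -3.17359694]
(array([0.57921621, 0.19264833, 0.07544352, 0.11600047]), 183)
```

To row units: -75 mm / 800 = -0.0938, -40 mm / 800 = -0.05.

>>> carry_out([
  {"delta_pos":[0,0,0.0013],"roll":0,"gripper":0.1},
  {"delta_pos":[0,0,0.0019],"roll":0,"gripper":0.1},
  {"delta_pos":[0,0,0.0019],"roll":0,"gripper":0.36},
  {"delta_pos":[0,0,0.0019],"roll":0,"gripper":0.36},
  {"delta_pos":[0,0,0.0019],"roll":0,"gripper":0.36},
  {"delta_pos":[0,0,0.0019],"roll":0,"gripper":0.36},
  {"delta_pos":[0,0,0.0019],"roll":0,"gripper":0.36},
  {"delta_pos":[0,0,-0.0125],"roll":0,"gripper":0.36},
  {"delta_pos":[0,0,-0.05],"roll":0,"gripper":0.44},
  {"delta_pos":[0,0,-0.0938],"roll":0,"gripper":0.44},
  {"delta_pos":[0,0,-0.0938],"roll":0,"gripper":0.44},
])

```text
t: 22.48
position: [0.583, 0.1936, 0.1906]
ee_rot: [0.656, 0.755, 0.005, 0.004]
ft_force: [0.3, 0.3, 1.8]
opening: 0.0405
finger_force: 0.0
```

```bash
python3 -c "
from h import *
_,d2=grab('top','top9');_,d=grab('side','side9')
plan([('over brown',cr(0)-[.001,0],.175,CY)])
for P in(cloud('top',d2),cloud('side',d)): print(fitwheel(P,[*ts(0),.076],TY,.1)[:2])
"
```

```text
t 22.58 pos [0.5802 0.1932 0.1846] h 0.140 open 0.0406 ff 0.0 tilt -1.000
over brown [-185.3  -44.6    9.4] roll 0.157
(array([0.57813345, 0.19418275, 0.07562828, 0.15320643]), 279)
(array([0.57714771, 0.19268675, 0.07504581, 0.13881619]), 146)
```

To row units: -185 mm / 800 = -0.2313, -170 mm / 800 = -0.2125, 0.157 rad / 3.1416 = 0.05.

>>> carry_out([
  {"delta_pos":[-0.0438,-0.01,0.005],"roll":0.0255,"gripper":0.44},
  {"delta_pos":[-0.0875,-0.0213,0.005],"roll":0.05,"gripper":0.44},
  {"delta_pos":[-0.1313,-0.0313,0.005],"roll":0.05,"gripper":0.44},
  {"delta_pos":[-0.175,-0.0425,0.005],"roll":0.05,"gripper":0.44},
  {"delta_pos":[-0.2125,-0.0513,0.005],"roll":0.05,"gripper":0.44},
  {"delta_pos":[-0.2313,-0.0563,0.005],"roll":0.05,"gripper":0.44},
  {"delta_pos":[-0.2313,-0.0563,0.005],"roll":0.05,"gripper":0.44},
  {"delta_pos":[-0.2313,-0.0563,0.005],"roll":0.05,"gripper":0.44},
  {"delta_pos":[-0.2313,-0.0563,0.005],"roll":0.05,"gripper":0.44},
  {"delta_pos":[-0.2313,-0.0563,0.005],"roll":0.05,"gripper":0.44},
  {"delta_pos":[-0.2313,-0.0563,0.005],"roll":0.05,"gripper":0.44},
])

```text
t: 23.5
position: [0.5598, 0.0047, 0.1773]
ee_rot: [0.713, 0.702, -0.0, -0.0]
ft_force: [-0.0, 0.3, 1.0]
opening: 0.0405
finger_force: 0.0
```

```bash
python3 -c "
from h import *
plan([('down brown',cr(0)-[.001,0],.1025,CY)])
"
```

```text
t 23.50 pos [0.5598 0.0047 0.1773] h -0.015 open 0.0405 ff 0.0 tilt -1.000
down brown [-1.2  2.2 74.8] roll 0.002
```

To row units: 75 mm / 800 = 0.0938, 64 mm / 800 = 0.08.

>>> carry_out([
  {"delta_pos":[-0.0013,0.0025,0.0275],"roll":0,"gripper":0.44},
  {"delta_pos":[-0.0013,0.0025,0.055],"roll":0,"gripper":0.44},
  {"delta_pos":[-0.0013,0.0025,0.08],"roll":0,"gripper":0.44},
  {"delta_pos":[-0.0013,0.0025,0.0938],"roll":0,"gripper":0.44},
  {"delta_pos":[-0.0013,0.0025,0.0938],"roll":0,"gripper":0.44},
  {"delta_pos":[-0.0013,0.0025,0.0938],"roll":0,"gripper":0.44},
  {"delta_pos":[-0.0013,0.0025,0.0938],"roll":0,"gripper":0.1},
  {"delta_pos":[-0.0013,0.0025,0.0938],"roll":0,"gripper":0.1},
  {"delta_pos":[-0.0013,0.0025,0.0938],"roll":0,"gripper":0.1},
  {"delta_pos":[-0.0013,0.0025,0.0938],"roll":0,"gripper":0.1},
  {"delta_pos":[-0.0013,0.0025,0.0938],"roll":0,"gripper":0.1},
  {"delta_pos":[-0.0013,0.0025,0.0938],"roll":0,"gripper":0.1},
], force=28)

```text
t: 24.5
position: [0.5628, 0.0023, 0.1037]
ee_rot: [0.713, 0.701, 0.001, 0.001]
ft_force: [0.2, 0.8, 5.1]
opening: 0.0197
finger_force: 28.0
```

```bash
python3 -c "
from h import *
plan([('up',cr(0),.225,CY),('over',rk(-.125),.225,RY)])
"
```

```text
t 24.50 pos [0.5628 0.0023 0.1037] h -0.017 open 0.0197 ff 28.0 tilt -1.000
up [   1.2    0.5 -121.3] roll -0.000
over [-182.8  -87.4 -121.4] roll 0.068
```

To row units: -183 mm / 800 = -0.2288, -121 mm / 800 = -0.1513, 0.068 rad / 3.1416 = 0.0216.

>>> carry_out([
  {"delta_pos":[0,0,-0.0188],"roll":0,"gripper":0.1},
  {"delta_pos":[0,0,-0.0563],"roll":0,"gripper":0.1},
  {"delta_pos":[0,0,-0.1],"roll":0,"gripper":0.1},
  {"delta_pos":[0,0,-0.1375],"roll":0,"gripper":0.1},
  {"delta_pos":[0,0,-0.1513],"roll":0,"gripper":0.1},
  {"delta_pos":[-0.0125,-0.0063,-0.1513],"roll":0,"gripper":0.1},
  {"delta_pos":[-0.0438,-0.0213,-0.1513],"roll":0.0095,"gripper":0.1},
  {"delta_pos":[-0.0813,-0.0388,-0.1513],"roll":0.0191,"gripper":0.1},
  {"delta_pos":[-0.1188,-0.0575,-0.1513],"roll":0.0216,"gripper":0.1},
  {"delta_pos":[-0.1563,-0.075,-0.1513],"roll":0.0216,"gripper":0.1},
  {"delta_pos":[-0.1938,-0.0925,-0.1513],"roll":0.0216,"gripper":0.1},
  {"delta_pos":[-0.2188,-0.105,-0.1513],"roll":0.0216,"gripper":0.1},
  {"delta_pos":[-0.2288,-0.1088,-0.1513],"roll":0.0216,"gripper":0.1},
  {"delta_pos":[-0.2288,-0.1088,-0.1513],"roll":0.0216,"gripper":0.1},
  {"delta_pos":[-0.2288,-0.1088,-0.1513],"roll":0.0216,"gripper":0.1},
  {"delta_pos":[-0.2288,-0.1088,-0.1513],"roll":0.0216,"gripper":0.1},
  {"delta_pos":[-0.2288,-0.1088,-0.1513],"roll":0.0216,"gripper":0.1},
])

```text
t: 25.92
position: [0.4719, -0.1778, 0.2229]
ee_rot: [0.736, 0.677, 0.0, -0.001]
ft_force: [0.2, -0.2, -3.6]
opening: 0.0196
finger_force: 28.0
```

```bash
python3 -c "
from h import *
plan([('dn',rk(-.122),.1195,RY)])
"
```

```text
t 25.92 pos [ 0.4719 -0.1778  0.2229] h -0.083 open 0.0196 ff 28.0 tilt -1.000
dn [ -1.2   3.2 103.4] roll 0.002
```

To row units: 103 mm / 800 = 0.1288, 92 mm / 800 = 0.115.

>>> carry_out([
  {"delta_pos":[-0.0013,0,0.0313],"roll":0,"gripper":0.1},
  {"delta_pos":[-0.0013,0,0.0625],"roll":0,"gripper":0.1},
  {"delta_pos":[-0.0013,0,0.0938],"roll":0,"gripper":0.1},
  {"delta_pos":[-0.0013,0,0.115],"roll":0,"gripper":0.1},
  {"delta_pos":[-0.0013,0,0.1288],"roll":0,"gripper":0.1},
  {"delta_pos":[-0.0013,0,0.1288],"roll":0,"gripper":0.1},
  {"delta_pos":[-0.0013,0,0.1288],"roll":0,"gripper":0.1},
  {"delta_pos":[-0.0013,0,0.1288],"roll":0,"gripper":0.1},
  {"delta_pos":[-0.0013,0,0.1288],"roll":0,"gripper":0.1},
])

```text
t: 26.67
position: [0.4729, -0.1806, 0.1223]
ee_rot: [0.736, 0.677, 0.0, 0.002]
ft_force: [-0.3, 0.1, -3.6]
opening: 0.0195
finger_force: 28.0
```

```bash
cat >> h.py <<'E'
def held(yaw,zmin,off=.03):
    a=viewer.read_camera('side')[1];b=viewer.read_camera('top')[1]; p=status.get_state()['position']
    for n,d in(('side',a),('top',b)): print(n,*fitwheel(cloud(n,d),[p[0],p[1],p[2]-off],yaw,zmin)[:2])
E
python3 -c "
from h import *
np.set_printoptions(precision=4,suppress=True)
held(RY,.06)
plan([('here',rk(-.125),.1195,RY),('in',rk(.054),.1195,RY)])
"
```

```text
side [ 0.472  -0.1792  0.091  -0.0804] 983
top [ 0.4745 -0.1788  0.0901 -0.032 ] 338
t 26.77 pos [ 0.4725 -0.1805  0.1219] h -0.085 open 0.0198 ff 28.0 tilt -1.000
here [ 1.6 -0.7  2.4] roll 0.000
in [  1.6 178.3   2.8] roll 0.000
```

To row units: 177 mm / 800 = 0.2213, 2.5 mm / 800 = 0.0031.

>>> carry_out([
  {"delta_pos":[0,0,0.0031],"roll":0,"gripper":0.1},
  {"delta_pos":[0,0.015,0.0031],"roll":0,"gripper":0.1},
  {"delta_pos":[0,0.0325,0.0031],"roll":0,"gripper":0.1},
  {"delta_pos":[0,0.05,0.0031],"roll":0,"gripper":0.1},
  {"delta_pos":[0,0.0675,0.0031],"roll":0,"gripper":0.1},
  {"delta_pos":[0,0.085,0.0031],"roll":0,"gripper":0.1},
  {"delta_pos":[0,0.1025,0.0031],"roll":0,"gripper":0.1},
  {"delta_pos":[0,0.12,0.0031],"roll":0,"gripper":0.1},
  {"delta_pos":[0,0.1375,0.0031],"roll":0,"gripper":0.1},
  {"delta_pos":[0,0.155,0.0031],"roll":0,"gripper":0.1},
  {"delta_pos":[0,0.1725,0.0031],"roll":0,"gripper":0.1},
  {"delta_pos":[0,0.19,0.0031],"roll":0,"gripper":0.1},
  {"delta_pos":[0,0.2075,0.0031],"roll":0,"gripper":0.1},
  {"delta_pos":[0,0.2213,0.0031],"roll":0,"gripper":0.1},
  {"delta_pos":[0,0.2213,0.0031],"roll":0,"gripper":0.1},
  {"delta_pos":[0,0.2213,0.0031],"roll":0,"gripper":0.1},
  {"delta_pos":[0,0.2213,0.0031],"roll":0,"gripper":0.1},
  {"delta_pos":[0,0.2213,0.0031],"roll":0,"gripper":0.1},
])

```text
t: 28.27
position: [0.6473, -0.195, 0.1179]
ee_rot: [0.737, 0.676, -0.0, -0.0]
ft_force: [-0.8, 0.7, -3.5]
opening: 0.0195
finger_force: 28.0
```

```bash
python3 -c "
from h import *
np.set_printoptions(precision=4,suppress=True)
held(RY,.103)
plan([('dn',rk(.0535),.107,RY)]); print(status.get_state()['ft_force'])
"
```

```text
side [ 0.6471 -0.1933  0.0865 -0.0972] 577
top [ 0.6499 -0.193   0.0858 -0.0217] 106
t 28.37 pos [ 0.6475 -0.195   0.1181] h -0.085 open 0.0197 ff 28.0 tilt -1.000
dn [ 1.1  2.2 11.1] roll -0.000
[-0.9571 -0.0891 -3.2437]
```

>>> carry_out([
  {"delta_pos":[0,0.0025,0],"roll":0,"gripper":0.1},
  {"delta_pos":[0,0.0025,0.0038],"roll":0,"gripper":0.1},
  {"delta_pos":[0,0.0025,0.0075],"roll":0,"gripper":0.1},
  {"delta_pos":[0,0.0025,0.0113],"roll":0,"gripper":0.1},
  {"delta_pos":[0,0.0025,0.0138],"roll":0,"gripper":0.1},
  {"delta_pos":[0,0.0025,0.0138],"roll":0,"gripper":0.1},
  {"delta_pos":[0,0.0025,0.0138],"roll":0,"gripper":0.1},
  {"delta_pos":[0,0.0025,0.0138],"roll":0,"gripper":0.1},
])

```text
t: 29.03
position: [0.65, -0.1952, 0.1077]
ee_rot: [0.736, 0.676, -0.0, -0.0]
ft_force: [-2.4, 0.5, 2.8]
opening: 0.0199
finger_force: 28.0
```

```bash
python3 -c "
from h import *
np.set_printoptions(precision=4,suppress=True)
held(RY,.1)
plan([('dn',rk(.0535),.107,RY)]); print(status.get_state()['ft_force'])
"
```

```text
side [ 0.6493 -0.1937  0.0759 -0.0663] 510
top [ 0.6478 -0.1934  0.077  -0.1452] 70
t 29.13 pos [ 0.65   -0.1953  0.1076] h -0.085 open 0.0196 ff 28.0 tilt -1.000
dn [ 1.2 -0.3  0.6] roll 0.000
[-3.5618  0.1849  3.9323]
```

To row units: -75 mm / 800 = -0.0938, -40 mm / 800 = -0.05.

>>> carry_out([
  {"delta_pos":[0,0,0],"roll":0,"gripper":0.36},
  {"delta_pos":[0,0,0],"roll":0,"gripper":0.36},
  {"delta_pos":[0,0,0],"roll":0,"gripper":0.36},
  {"delta_pos":[0,0,0],"roll":0,"gripper":0.36},
  {"delta_pos":[0,0,0],"roll":0,"gripper":0.36},
  {"delta_pos":[0,0,0],"roll":0,"gripper":0.36},
  {"delta_pos":[0,0,-0.0125],"roll":0,"gripper":0.36},
  {"delta_pos":[0,0,-0.05],"roll":0,"gripper":0.44},
  {"delta_pos":[0,0,-0.0938],"roll":0,"gripper":0.44},
  {"delta_pos":[0,0,-0.0938],"roll":0,"gripper":0.44},
  {"delta_pos":[0,0,-0.0938],"roll":0,"gripper":0.44},
])

```text
t: 30.05
position: [0.652, -0.1962, 0.1865]
ee_rot: [0.736, 0.676, 0.001, 0.003]
ft_force: [-0.5, 0.0, -0.7]
opening: 0.0405
finger_force: 0.0
```

```bash
python3 -c "
from h import *
np.set_printoptions(precision=4,suppress=True)
a=viewer.read_camera('side')[1];b=viewer.read_camera('top')[1]
for n,d in(('side',a),('top',b)):
  P=cloud(n,d)
  print(n,fitwheel(P,[*rk(.054),.076],RY,.1)[:2]);print(fitwheel(P,[*cr(.054),.073],CY,.085)[:2])
plan([('over pink',cr(.054),.18,CY)])
"
```

```text
side (array([ 0.6481, -0.1943,  0.0753, -0.0344]), 335)
(array([ 0.6166,  0.0023,  0.0715, -0.0298]), 224)
top (array([ 0.6478, -0.1932,  0.0755, -0.1521]), 120)
(array([ 0.618 ,  0.0035,  0.0717, -0.0147]), 578)
t 30.15 pos [ 0.6498 -0.1951  0.1819] h -0.085 open 0.0403 ff 0.0 tilt -1.000
over pink [194.2 -49.5   1.9] roll -0.068
```

Brown hangs in the rear groove. Now pink.

To row units: 194 mm / 800 = 0.2425, 175 mm / 800 = 0.2188, -0.068 rad / 3.1416 = -0.0216.

>>> carry_out([
  {"delta_pos":[0.0438,-0.0113,0],"roll":-0.0127,"gripper":0.44},
  {"delta_pos":[0.0875,-0.0225,0],"roll":-0.0216,"gripper":0.44},
  {"delta_pos":[0.1313,-0.0338,0],"roll":-0.0216,"gripper":0.44},
  {"delta_pos":[0.175,-0.045,0],"roll":-0.0216,"gripper":0.44},
  {"delta_pos":[0.2188,-0.0563,0],"roll":-0.0216,"gripper":0.44},
  {"delta_pos":[0.2425,-0.0613,0],"roll":-0.0216,"gripper":0.44},
  {"delta_pos":[0.2425,-0.0613,0],"roll":-0.0216,"gripper":0.44},
  {"delta_pos":[0.2425,-0.0613,0],"roll":-0.0216,"gripper":0.44},
  {"delta_pos":[0.2425,-0.0613,0],"roll":-0.0216,"gripper":0.44},
  {"delta_pos":[0.2425,-0.0613,0],"roll":-0.0216,"gripper":0.44},
  {"delta_pos":[0.2425,-0.0613,0],"roll":-0.0216,"gripper":0.44},
  {"delta_pos":[0.2425,-0.0613,0],"roll":-0.0216,"gripper":0.44},
])

```text
t: 31.15
position: [0.6178, 0.0011, 0.1819]
ee_rot: [0.714, 0.701, -0.0, -0.0]
ft_force: [-0.3, 1.1, 0.4]
opening: 0.0402
finger_force: 0.0
```

```bash
python3 -c "
from h import *
plan([('down pink',cr(.054),.1025,CY)])
"
```

```text
t 31.15 pos [0.6178 0.0011 0.1819] h -0.019 open 0.0402 ff 0.0 tilt -1.000
down pink [ 1.4 -0.8 79.4] roll -0.002
```

To row units: 79 mm / 800 = 0.0988, 66 mm / 800 = 0.0825.

>>> carry_out([
  {"delta_pos":[0.0013,-0.0013,0.0275],"roll":0,"gripper":0.44},
  {"delta_pos":[0.0013,-0.0013,0.055],"roll":0,"gripper":0.44},
  {"delta_pos":[0.0013,-0.0013,0.0825],"roll":0,"gripper":0.44},
  {"delta_pos":[0.0013,-0.0013,0.0988],"roll":0,"gripper":0.44},
  {"delta_pos":[0.0013,-0.0013,0.0988],"roll":0,"gripper":0.44},
  {"delta_pos":[0.0013,-0.0013,0.0988],"roll":0,"gripper":0.44},
  {"delta_pos":[0.0013,-0.0013,0.0988],"roll":0,"gripper":0.44},
  {"delta_pos":[0.0013,-0.0013,0.0988],"roll":0,"gripper":0.1},
  {"delta_pos":[0.0013,-0.0013,0.0988],"roll":0,"gripper":0.1},
  {"delta_pos":[0.0013,-0.0013,0.0988],"roll":0,"gripper":0.1},
  {"delta_pos":[0.0013,-0.0013,0.0988],"roll":0,"gripper":0.1},
  {"delta_pos":[0.0013,-0.0013,0.0988],"roll":0,"gripper":0.1},
  {"delta_pos":[0.0013,-0.0013,0.0988],"roll":0,"gripper":0.1},
], force=28)

```text
t: 32.23
position: [0.6174, 0.0032, 0.104]
ee_rot: [0.713, 0.701, 0.001, 0.001]
ft_force: [0.2, 1.1, 3.5]
opening: 0.0198
finger_force: 28.0
```

```bash
python3 -c "
from h import *
plan([('up',cr(.054),.225,CY),('over',rk(-.125),.225,RY)])
"
```

```text
t 32.23 pos [0.6174 0.0032 0.104 ] h -0.017 open 0.0198 ff 28.0 tilt -1.000
up [  -0.6   -0.2 -121. ] roll 0.000
over [-184.5 -142.2 -121.2] roll 0.068
```

To row units: -184 mm / 800 = -0.23, -142 mm / 800 = -0.1775, 0.068 rad / 3.1416 = 0.0216.

>>> carry_out([
  {"delta_pos":[0,0,-0.0188],"roll":0,"gripper":0.1},
  {"delta_pos":[0,0,-0.0563],"roll":0,"gripper":0.1},
  {"delta_pos":[0,0,-0.1],"roll":0,"gripper":0.1},
  {"delta_pos":[0,0,-0.1375],"roll":0,"gripper":0.1},
  {"delta_pos":[0,0,-0.1513],"roll":0,"gripper":0.1},
  {"delta_pos":[-0.0125,-0.01,-0.1513],"roll":0,"gripper":0.1},
  {"delta_pos":[-0.0438,-0.0338,-0.1513],"roll":0.0095,"gripper":0.1},
  {"delta_pos":[-0.0788,-0.06,-0.1513],"roll":0.0191,"gripper":0.1},
  {"delta_pos":[-0.1138,-0.0875,-0.1513],"roll":0.0216,"gripper":0.1},
  {"delta_pos":[-0.1488,-0.115,-0.1513],"roll":0.0216,"gripper":0.1},
  {"delta_pos":[-0.1838,-0.1425,-0.1513],"roll":0.0216,"gripper":0.1},
  {"delta_pos":[-0.215,-0.165,-0.1513],"roll":0.0216,"gripper":0.1},
  {"delta_pos":[-0.23,-0.1775,-0.1513],"roll":0.0216,"gripper":0.1},
  {"delta_pos":[-0.23,-0.1775,-0.1513],"roll":0.0216,"gripper":0.1},
  {"delta_pos":[-0.23,-0.1775,-0.1513],"roll":0.0216,"gripper":0.1},
  {"delta_pos":[-0.23,-0.1775,-0.1513],"roll":0.0216,"gripper":0.1},
  {"delta_pos":[-0.23,-0.1775,-0.1513],"roll":0.0216,"gripper":0.1},
  {"delta_pos":[-0.23,-0.1775,-0.1513],"roll":0.0216,"gripper":0.1},
])

```text
t: 33.73
position: [0.4717, -0.1774, 0.2235]
ee_rot: [0.736, 0.677, -0.0, -0.001]
ft_force: [0.1, -0.1, -2.2]
opening: 0.0198
finger_force: 28.0
```

```bash
python3 -c "
from h import *
plan([('dn',rk(-.125),.1195,RY)])
"
```

```text
t 33.73 pos [ 0.4717 -0.1774  0.2235] h -0.084 open 0.0198 ff 28.0 tilt -1.000
dn [ -1.5   0.4 104. ] roll 0.001
```

To row units: 105 mm / 800 = 0.1313, 94 mm / 800 = 0.1175.

>>> carry_out([
  {"delta_pos":[-0.0013,0,0.0313],"roll":0,"gripper":0.1},
  {"delta_pos":[-0.0013,0,0.0625],"roll":0,"gripper":0.1},
  {"delta_pos":[-0.0013,0,0.0938],"roll":0,"gripper":0.1},
  {"delta_pos":[-0.0013,0,0.1175],"roll":0,"gripper":0.1},
  {"delta_pos":[-0.0013,0,0.1313],"roll":0,"gripper":0.1},
  {"delta_pos":[-0.0013,0,0.1313],"roll":0,"gripper":0.1},
  {"delta_pos":[-0.0013,0,0.1313],"roll":0,"gripper":0.1},
  {"delta_pos":[-0.0013,0,0.1313],"roll":0,"gripper":0.1},
  {"delta_pos":[-0.0013,0,0.1313],"roll":0,"gripper":0.1},
])

```text
t: 34.48
position: [0.4728, -0.18, 0.1209]
ee_rot: [0.736, 0.677, 0.0, 0.002]
ft_force: [0.6, -1.1, -2.8]
opening: 0.0198
finger_force: 28.0
```

```bash
python3 -c "
from h import *
np.set_printoptions(precision=4,suppress=True)
held(RY,.06)
plan([('here',rk(-.125),.1195,RY),('in',rk(.0),.1195,RY)])
"
```

```text
side [ 0.472  -0.1804  0.0893 -0.0812] 983
top [ 0.4738 -0.1802  0.0889 -0.045 ] 316
t 34.58 pos [ 0.4723 -0.1798  0.1204] h -0.085 open 0.0197 ff 28.0 tilt -1.000
here [ 0.9 -0.5  0.9] roll 0.000
in [  0.9 124.5   1.2] roll 0.000
```

To row units: 124 mm / 800 = 0.155, 1.5 mm / 800 = 0.0019.

>>> carry_out([
  {"delta_pos":[0.0013,0,0.0019],"roll":0,"gripper":0.1},
  {"delta_pos":[0.0013,0.015,0.0019],"roll":0,"gripper":0.1},
  {"delta_pos":[0.0013,0.0325,0.0019],"roll":0,"gripper":0.1},
  {"delta_pos":[0.0013,0.05,0.0019],"roll":0,"gripper":0.1},
  {"delta_pos":[0.0013,0.0675,0.0019],"roll":0,"gripper":0.1},
  {"delta_pos":[0.0013,0.085,0.0019],"roll":0,"gripper":0.1},
  {"delta_pos":[0.0013,0.1025,0.0019],"roll":0,"gripper":0.1},
  {"delta_pos":[0.0013,0.12,0.0019],"roll":0,"gripper":0.1},
  {"delta_pos":[0.0013,0.1375,0.0019],"roll":0,"gripper":0.1},
  {"delta_pos":[0.0013,0.1488,0.0019],"roll":0,"gripper":0.1},
  {"delta_pos":[0.0013,0.155,0.0019],"roll":0,"gripper":0.1},
  {"delta_pos":[0.0013,0.155,0.0019],"roll":0,"gripper":0.1},
  {"delta_pos":[0.0013,0.155,0.0019],"roll":0,"gripper":0.1},
  {"delta_pos":[0.0013,0.155,0.0019],"roll":0,"gripper":0.1},
  {"delta_pos":[0.0013,0.155,0.0019],"roll":0,"gripper":0.1},
])

```text
t: 35.83
position: [0.5946, -0.1887, 0.1176]
ee_rot: [0.737, 0.676, -0.0, -0.0]
ft_force: [0.2, -0.1, -3.0]
opening: 0.0198
finger_force: 28.0
```

```bash
python3 -c "
from h import *
np.set_printoptions(precision=4,suppress=True)
held(RY,.103)
plan([('dn',rk(0),.107,RY)]); print(status.get_state()['ft_force'])
"
```

```text
side [ 0.5946 -0.1891  0.0858 -0.1188] 576
top [ 0.595  -0.1884  0.085  -0.0808] 149
t 35.93 pos [ 0.5948 -0.1888  0.1176] h -0.085 open 0.0197 ff 28.0 tilt -1.000
dn [-0.5  1.8 10.6] roll -0.000
[-0.0282 -0.1527 -2.5412]
```

To row units: 10.5 mm / 800 = 0.0131, 9 mm / 800 = 0.0113.

>>> carry_out([
  {"delta_pos":[0,0.0019,0],"roll":0,"gripper":0.1},
  {"delta_pos":[0,0.0019,0.0038],"roll":0,"gripper":0.1},
  {"delta_pos":[0,0.0019,0.0075],"roll":0,"gripper":0.1},
  {"delta_pos":[0,0.0019,0.0113],"roll":0,"gripper":0.1},
  {"delta_pos":[0,0.0019,0.0131],"roll":0,"gripper":0.1},
  {"delta_pos":[0,0.0019,0.0131],"roll":0,"gripper":0.1},
  {"delta_pos":[0,0.0019,0.0131],"roll":0,"gripper":0.1},
  {"delta_pos":[0,0.0019,0.0131],"roll":0,"gripper":0.1},
])

```text
t: 36.6
position: [0.5967, -0.189, 0.1078]
ee_rot: [0.736, 0.676, -0.0, 0.0]
ft_force: [-2.9, 1.1, 5.8]
opening: 0.0198
finger_force: 28.0
```

```bash
python3 -c "
from h import *
np.set_printoptions(precision=4,suppress=True)
held(RY,.1)
plan([('dn',rk(0),.107,RY)]); print(status.get_state()['ft_force'])
"
```

```text
side [ 0.5965 -0.1891  0.076  -0.1219] 505
top [ 0.5958 -0.1897  0.0767 -0.1093] 111
t 36.70 pos [ 0.5966 -0.1889  0.1078] h -0.085 open 0.0198 ff 28.0 tilt -1.000
dn [-0.6 -0.   0.8] roll 0.000
[-4.0129  1.6188  6.0351]
```

To row units: -75 mm / 800 = -0.0938, -40 mm / 800 = -0.05.

>>> carry_out([
  {"delta_pos":[0,0,0],"roll":0,"gripper":0.4},
  {"delta_pos":[0,0,0],"roll":0,"gripper":0.4},
  {"delta_pos":[0,0,0],"roll":0,"gripper":0.4},
  {"delta_pos":[0,0,0],"roll":0,"gripper":0.4},
  {"delta_pos":[0,0,0],"roll":0,"gripper":0.4},
  {"delta_pos":[0,0,0],"roll":0,"gripper":0.4},
  {"delta_pos":[0,0,-0.0125],"roll":0,"gripper":0.4},
  {"delta_pos":[0,0,-0.05],"roll":0,"gripper":0.44},
  {"delta_pos":[0,0,-0.0938],"roll":0,"gripper":0.44},
  {"delta_pos":[0,0,-0.0938],"roll":0,"gripper":0.44},
  {"delta_pos":[0,0,-0.0938],"roll":0,"gripper":0.44},
])

```text
t: 37.62
position: [0.5986, -0.1899, 0.186]
ee_rot: [0.736, 0.676, 0.001, 0.003]
ft_force: [-0.8, -0.9, -1.0]
opening: 0.0405
finger_force: 0.0
```

```bash
python3 -c "
from h import *
np.set_printoptions(precision=4,suppress=True)
a=viewer.read_camera('side')[1]
P=cloud('side',a)
for s in(0,.054): print(fitwheel(P,[*rk(s),.076],RY,.1)[:2])
plan([('over white',cr(-.054),.18,CY)])
"
```

```text
(array([ 0.596 , -0.1903,  0.0753, -0.0834]), 348)
(array([ 0.6487, -0.1945,  0.0751, -0.0644]), 336)
t 37.67 pos [ 0.5972 -0.1893  0.1835] h -0.085 open 0.0402 ff 0.0 tilt -1.000
over white [ 185.5 -104.4    3.1] roll -0.068
```

To row units: 186 mm / 800 = 0.2325, -104 mm / 800 = -0.13, -0.068 rad / 3.1416 = -0.0216.

>>> carry_out([
  {"delta_pos":[0.0438,-0.025,0],"roll":-0.0127,"gripper":0.44},
  {"delta_pos":[0.0875,-0.0488,0],"roll":-0.0216,"gripper":0.44},
  {"delta_pos":[0.1313,-0.0738,0],"roll":-0.0216,"gripper":0.44},
  {"delta_pos":[0.175,-0.0988,0],"roll":-0.0216,"gripper":0.44},
  {"delta_pos":[0.215,-0.1213,0],"roll":-0.0216,"gripper":0.44},
  {"delta_pos":[0.2325,-0.13,0],"roll":-0.0216,"gripper":0.44},
  {"delta_pos":[0.2325,-0.13,0],"roll":-0.0216,"gripper":0.44},
  {"delta_pos":[0.2325,-0.13,0],"roll":-0.0216,"gripper":0.44},
  {"delta_pos":[0.2325,-0.13,0],"roll":-0.0216,"gripper":0.44},
  {"delta_pos":[0.2325,-0.13,0],"roll":-0.0216,"gripper":0.44},
  {"delta_pos":[0.2325,-0.13,0],"roll":-0.0216,"gripper":0.44},
  {"delta_pos":[0.2325,-0.13,0],"roll":-0.0216,"gripper":0.44},
])

```text
t: 38.67
position: [0.509, 0.0043, 0.1819]
ee_rot: [0.714, 0.701, -0.0, -0.0]
ft_force: [0.1, -0.6, 0.3]
opening: 0.0406
finger_force: 0.0
```

```bash
python3 -c "
from h import *
plan([('down white',cr(-.054),.1025,CY)])
"
```

```text
t 38.67 pos [0.509  0.0043 0.1819] h -0.018 open 0.0406 ff 0.0 tilt -1.000
down white [ 0.1 -0.  79.4] roll -0.001
```

>>> carry_out([
  {"delta_pos":[0,0,0.0275],"roll":0,"gripper":0.44},
  {"delta_pos":[0,0,0.055],"roll":0,"gripper":0.44},
  {"delta_pos":[0,0,0.0825],"roll":0,"gripper":0.44},
  {"delta_pos":[0,0,0.0988],"roll":0,"gripper":0.44},
  {"delta_pos":[0,0,0.0988],"roll":0,"gripper":0.44},
  {"delta_pos":[0,0,0.0988],"roll":0,"gripper":0.44},
  {"delta_pos":[0,0,0.0988],"roll":0,"gripper":0.44},
  {"delta_pos":[0,0,0.0988],"roll":0,"gripper":0.1},
  {"delta_pos":[0,0,0.0988],"roll":0,"gripper":0.1},
  {"delta_pos":[0,0,0.0988],"roll":0,"gripper":0.1},
  {"delta_pos":[0,0,0.0988],"roll":0,"gripper":0.1},
  {"delta_pos":[0,0,0.0988],"roll":0,"gripper":0.1},
  {"delta_pos":[0,0,0.0988],"roll":0,"gripper":0.1},
], force=28)

```text
t: 39.75
position: [0.5095, 0.0051, 0.1038]
ee_rot: [0.713, 0.701, 0.0, 0.001]
ft_force: [0.9, -0.5, 3.0]
opening: 0.0197
finger_force: 27.9
```

```bash
python3 -c "
from h import *
plan([('up',cr(-.054),.225,CY),('over',rk(-.125),.225,RY)])
"
```

```text
t 39.75 pos [0.5095 0.0051 0.1038] h -0.017 open 0.0197 ff 27.9 tilt -1.000
up [  -0.7   -0.3 -121.2] roll 0.000
over [-184.6  -34.2 -121.2] roll 0.068
```

To row units: -185 mm / 800 = -0.2313, -121 mm / 800 = -0.1513, 0.068 rad / 3.1416 = 0.0216.

>>> carry_out([
  {"delta_pos":[0,0,-0.0188],"roll":0,"gripper":0.1},
  {"delta_pos":[0,0,-0.0563],"roll":0,"gripper":0.1},
  {"delta_pos":[0,0,-0.1],"roll":0,"gripper":0.1},
  {"delta_pos":[0,0,-0.1375],"roll":0,"gripper":0.1},
  {"delta_pos":[0,0,-0.1513],"roll":0,"gripper":0.1},
  {"delta_pos":[-0.0125,-0.0025,-0.1513],"roll":0,"gripper":0.1},
  {"delta_pos":[-0.0438,-0.0088,-0.1513],"roll":0.0095,"gripper":0.1},
  {"delta_pos":[-0.0813,-0.015,-0.1513],"roll":0.0191,"gripper":0.1},
  {"delta_pos":[-0.1188,-0.0225,-0.1513],"roll":0.0216,"gripper":0.1},
  {"delta_pos":[-0.1563,-0.03,-0.1513],"roll":0.0216,"gripper":0.1},
  {"delta_pos":[-0.1938,-0.0375,-0.1513],"roll":0.0216,"gripper":0.1},
  {"delta_pos":[-0.2225,-0.0425,-0.1513],"roll":0.0216,"gripper":0.1},
  {"delta_pos":[-0.2313,-0.0425,-0.1513],"roll":0.0216,"gripper":0.1},
  {"delta_pos":[-0.2313,-0.0425,-0.1513],"roll":0.0216,"gripper":0.1},
  {"delta_pos":[-0.2313,-0.0425,-0.1513],"roll":0.0216,"gripper":0.1},
  {"delta_pos":[-0.2313,-0.0425,-0.1513],"roll":0.0216,"gripper":0.1},
  {"delta_pos":[-0.2313,-0.0425,-0.1513],"roll":0.0216,"gripper":0.1},
])

```text
t: 41.17
position: [0.4716, -0.1779, 0.2234]
ee_rot: [0.736, 0.677, 0.0, -0.001]
ft_force: [0.7, 0.9, -2.7]
opening: 0.0196
finger_force: 28.0
```

```bash
python3 -c "
from h import *
plan([('dn',rk(-.125),.1195,RY)])
"
```

```text
t 41.17 pos [ 0.4716 -0.1779  0.2234] h -0.083 open 0.0196 ff 28.0 tilt -1.000
dn [ -1.1   0.5 103.9] roll 0.002
```

To row units: 105 mm / 800 = 0.1313, 94 mm / 800 = 0.1175.

>>> carry_out([
  {"delta_pos":[0,0,0.0313],"roll":0,"gripper":0.1},
  {"delta_pos":[0,0,0.0625],"roll":0,"gripper":0.1},
  {"delta_pos":[0,0,0.0938],"roll":0,"gripper":0.1},
  {"delta_pos":[0,0,0.1175],"roll":0,"gripper":0.1},
  {"delta_pos":[0,0,0.1313],"roll":0,"gripper":0.1},
  {"delta_pos":[0,0,0.1313],"roll":0,"gripper":0.1},
  {"delta_pos":[0,0,0.1313],"roll":0,"gripper":0.1},
  {"delta_pos":[0,0,0.1313],"roll":0,"gripper":0.1},
  {"delta_pos":[0,0,0.1313],"roll":0,"gripper":0.1},
])

```text
t: 41.92
position: [0.4729, -0.1798, 0.1209]
ee_rot: [0.736, 0.677, 0.0, 0.002]
ft_force: [0.4, 0.1, -4.2]
opening: 0.0201
finger_force: 28.0
```

```bash
python3 -c "
from h import *
np.set_printoptions(precision=4,suppress=True)
held(RY,.06)
plan([('here',rk(-.125),.1195,RY),('in',rk(-.054),.1195,RY)])
"
```

```text
side [ 0.4722 -0.18    0.0893 -0.0834] 983
top [ 0.4734 -0.1798  0.0889 -0.0746] 320
t 42.02 pos [ 0.4725 -0.1797  0.1205] h -0.085 open 0.0196 ff 28.0 tilt -1.000
here [ 0.8 -0.6  1. ] roll 0.000
in [ 0.8 70.4  1.1] roll 0.000
```

To row units: 71 mm / 800 = 0.0888, 65 mm / 800 = 0.0813.

>>> carry_out([
  {"delta_pos":[0.0013,0,0.0019],"roll":0,"gripper":0.1},
  {"delta_pos":[0.0013,0.015,0.0019],"roll":0,"gripper":0.1},
  {"delta_pos":[0.0013,0.0325,0.0019],"roll":0,"gripper":0.1},
  {"delta_pos":[0.0013,0.05,0.0019],"roll":0,"gripper":0.1},
  {"delta_pos":[0.0013,0.0675,0.0019],"roll":0,"gripper":0.1},
  {"delta_pos":[0.0013,0.0813,0.0019],"roll":0,"gripper":0.1},
  {"delta_pos":[0.0013,0.0888,0.0019],"roll":0,"gripper":0.1},
  {"delta_pos":[0.0013,0.0888,0.0019],"roll":0,"gripper":0.1},
  {"delta_pos":[0.0013,0.0888,0.0019],"roll":0,"gripper":0.1},
  {"delta_pos":[0.0013,0.0888,0.0019],"roll":0,"gripper":0.1},
  {"delta_pos":[0.0013,0.0888,0.0019],"roll":0,"gripper":0.1},
])

```text
t: 42.93
position: [0.5419, -0.1841, 0.1175]
ee_rot: [0.737, 0.676, -0.0, -0.0]
ft_force: [0.5, 0.5, -3.4]
opening: 0.0197
finger_force: 28.0
```

```bash
python3 -c "
from h import *
np.set_printoptions(precision=4,suppress=True)
held(RY,.103)
plan([('dn',rk(-.054),.107,RY)]); print(status.get_state()['ft_force'])
"
```

```text
side [ 0.5417 -0.1839  0.0861 -0.1089] 588
top [ 0.5477 -0.1836  0.0856  0.0921] 232
t 43.03 pos [ 0.5421 -0.1842  0.1176] h -0.085 open 0.0196 ff 28.0 tilt -1.000
dn [-0.7  0.7 10.6] roll -0.000
[-0.2151  0.1539 -3.0442]
```

To row units: 10.5 mm / 800 = 0.0131, 9 mm / 800 = 0.0113.

>>> carry_out([
  {"delta_pos":[0,0.0006,0.0038],"roll":0,"gripper":0.1},
  {"delta_pos":[0,0.0006,0.0075],"roll":0,"gripper":0.1},
  {"delta_pos":[0,0.0006,0.0113],"roll":0,"gripper":0.1},
  {"delta_pos":[0,0.0006,0.0131],"roll":0,"gripper":0.1},
  {"delta_pos":[0,0.0006,0.0131],"roll":0,"gripper":0.1},
  {"delta_pos":[0,0.0006,0.0131],"roll":0,"gripper":0.1},
  {"delta_pos":[0,0.0006,0.0131],"roll":0,"gripper":0.1},
])

```text
t: 43.62
position: [0.5429, -0.1842, 0.1077]
ee_rot: [0.736, 0.676, -0.0, -0.0]
ft_force: [-3.8, 1.7, 5.1]
opening: 0.0198
finger_force: 28.0
```

```bash
python3 -c "
from h import *
np.set_printoptions(precision=4,suppress=True)
held(RY,.1)
plan([('dn',rk(-.054),.107,RY)]); print(status.get_state()['ft_force'])
"
```

```text
side [ 0.5431 -0.1842  0.0762 -0.1306] 522
top [ 0.548  -0.1841  0.0759  0.07  ] 190
t 43.72 pos [ 0.5429 -0.1843  0.1077] h -0.085 open 0.0197 ff 28.0 tilt -1.000
dn [-0.7 -0.2  0.7] roll 0.000
[-4.2437  0.8156  5.0119]
```

To row units: -90 mm / 800 = -0.1125, -80 mm / 800 = -0.1.

>>> carry_out([
  {"delta_pos":[0,0,0],"roll":0,"gripper":0.4},
  {"delta_pos":[0,0,0],"roll":0,"gripper":0.4},
  {"delta_pos":[0,0,0],"roll":0,"gripper":0.4},
  {"delta_pos":[0,0,0],"roll":0,"gripper":0.4},
  {"delta_pos":[0,0,0],"roll":0,"gripper":0.4},
  {"delta_pos":[0,0,0],"roll":0,"gripper":0.4},
  {"delta_pos":[0,0,-0.0125],"roll":0,"gripper":0.4},
  {"delta_pos":[0,0,-0.05],"roll":0,"gripper":0.44},
  {"delta_pos":[0,0,-0.0938],"roll":0,"gripper":0.44},
  {"delta_pos":[0,-0.0375,-0.1125],"roll":0,"gripper":0.44},
  {"delta_pos":[0,-0.075,-0.1125],"roll":0,"gripper":0.44},
  {"delta_pos":[0.0375,-0.1,-0.1125],"roll":0,"gripper":0.44},
  {"delta_pos":[0.075,-0.1,-0.1125],"roll":0,"gripper":0.44},
  {"delta_pos":[0.1,-0.1,-0.1125],"roll":0,"gripper":0.44},
  {"delta_pos":[0.1,-0.1,-0.1125],"roll":0,"gripper":0.44},
  {"delta_pos":[0.1,-0.1,-0.1125],"roll":0,"gripper":0.44},
])

```text
t: 45.05
position: [0.4704, -0.0975, 0.1979]
ee_rot: [0.736, 0.677, 0.0, 0.001]
ft_force: [0.2, -0.4, 0.4]
opening: 0.0405
finger_force: 0.0
```

```bash
python3 -c "
from h import *
np.set_printoptions(precision=4,suppress=True)
a=grab('side','side20')[1];b=grab('top','top20')[1]
for n,d in(('side',a),('top',b)):
  P=cloud(n,d)
  for s in(-.054,0,.054): print(fitwheel(P,[*rk(s),.076],RY,.1)[:2])
  print(fitwheel(P,[*ts(0),.076],TY,.1)[:2])
"
```

```text
(array([ 0.5418, -0.1855,  0.0754, -0.086 ]), 381)
(array([ 0.5958, -0.1902,  0.0752, -0.0961]), 346)
(array([ 0.6486, -0.1946,  0.0752, -0.0604]), 336)
(array([0.5771, 0.1924, 0.0748, 0.14  ]), 143)
(array([ 0.5427, -0.1849,  0.076 , -0.085 ]), 0)
(array([ 0.5963, -0.1892,  0.0754, -0.0617]), 341)
(array([ 0.65  , -0.1932,  0.0753, -0.0873]), 512)
(array([0.5784, 0.1942, 0.0754, 0.143 ]), 515)
  return _methods._mean(a, axis=axis, dtype=dtype,
  ret = ret.dtype.type(ret / rcount)
```

View pics/side20.png

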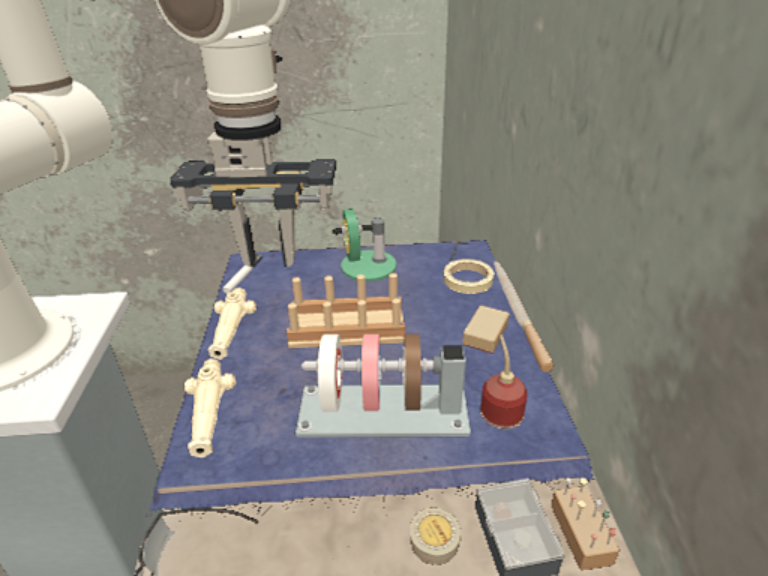

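White (329, 372), pink (371, 372) and brown (413, 372) hang on the arm, and green (352, 235) hangs on the test peg. The bystanders have not moved and the gripper is clear, so I hand in.

```bash
python3 -c "
from rig import hand_in
print(hand_in())"
```

```text
the job is handed in; nothing more can be done
None
```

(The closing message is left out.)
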